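# Empty the tray of used vials into the push-release bin

### The arm

A 7-joint arm with a two-finger parallel gripper is mounted at the origin on the work surface. World frame = base frame: x ahead of the robot, y to its left, z up, the work surface at z = 0. Lengths are in mm, angles in degrees, forces in N, time in s.
With the tool pointing down it reaches from about 425 to 1025 mm from the base axis. Payload 9.4 kg.
Tool frame: the origin (TCP) lies midway between the tips of the shut fingers; the grasp point (between the pads) lies 19 mm behind it; z points along the fingers, y is the direction in which the jaws open and shut (so a half turn about z gives the same grasp; the last joint's range is limited). The gripper opens to 93 mm and grips with 3 to 60 N. Pads are 15 mm wide; open, the fingers measure 128 mm over their backs; the gripper's body (75 mm by 188 mm) begins 65 mm behind the grasp point.
Start: joints at [-69.769, 34.337, -0.143, 91.639, 0.103, 54.024, -4.572], TCP at [302.104, 659.058, 218.618] pointing down, gripper open.
Joint ranges: [-147.43, 147.43], [-19.82, 112.94], [-74.19, 73.91], [6.32, 146.72], [-59.91, 239.91], [6.04, 106.73], [-150.56, 150.56]. Speed limits (degrees/s): [127.2, 127.2, 172.46, 172.46, 180, 180, 180].

### API

Orientations are given as a 3x3 rotation matrix whose columns are the frame's x, y, z axes.
In Python, from station import readout, imaging, job gives the robot as it stands.
- The arm moves only by the tool move_arm, never from a script. Its argument "commands" is a list of rows, each a list of 3 entries, a list of its own where there are three numbers: the shift along the tool's x, y, z in m, then the turn about the tool's z in degrees, then the closure, from -1 (fully open) to 1 (shut), so that 0 is half open. A call has 1 to 10 rows; each row shifts and turns the commanded pose from where the row before left it, along the tool's axes as they then stand; what a row does not reach is not made up. A row lasts 1/12 s, in which the tool goes at most 41.7 mm and 7.16 degrees, less where a joint would pass 70% of its speed; a pose out of reach is approached as far as the arm can. A call with a gripper value outside its range is refused whole. The fingers move at their own pace and stop on an object; "squeeze" is the grip in N (left out, the last holds). Time passes only in rows, so rows that do not move let the fingers close. It gives the time, the measured TCP pose, the force and the opening at its end, in the units of the state.
- readout.sense(): the state, without advancing time (a new reading comes with each control period).
- imaging.read_camera(name): name is "scene" or "top"; returns the picture (480x640x3 uint8, red, green, blue); there is no depth.
- imaging.camera_params(name): a dict with "fx", "fy", "cx", "cy" (pixels), "origin" and "attitude" of the camera in the world. Camera axes: x right, y down, z forward; pixel columns grow to the right and rows downward; lengths in mm; the calibration is good to about 2 mm. A picture is of the moment at which its call begins. camera_params takes no time and is no camera call.
- job.close_job(): hands the job in, once; it reports no verdict.
Trained networks look in the newest picture that a camera, given by its name, has taken for a name from the list of things; names that differ only in an ending like _2 or _b are one class to them, and where a whole thing is asked for, a point or a joint stands for the part that bears it (a point fixed in the world has none). Each returns a list of dicts, best first, with "confidence" (0 to 1); they miss things now and then, are a little off and sometimes report something else, mostly with a low value. They report only what shows in the picture. A call takes as long as a camera call. They do not tell look-alikes from the thing itself.
- imaging.regions_of(camera, target): "pixels" (480x640 bool, what is visible of it) and "extent" ([centre column, centre row, width, height] in pixels, round what is visible of it).
The state is a dict: "clock": time; "q": joint angles; "joint_vel": joint speeds; "tau": joint torques, N m; "ee_pos": TCP position; "ee_rot": TCP orientation; "wrist_force": force on the tool from outside, world axes, zero at the start; "torque": the same for the moment, N m; "grip_width": finger opening in mm.
Only numpy, scipy, OpenCV 4.12 (cv2) and the standard library are available. Lean on these libraries where they do the work, as an engineer would, in place of code of your own. Each camera call takes 0.05 s, during which the arm holds its last target.

### The job

Press the red paddle on the used-vial bin so its lid pops open, then pick up the blue tray and tip all six vials into the bin. Set the empty tray back down upright on the teal mat without dropping it, leave the bin's lid open, and leave the bottle, beaker and jar where they stand.

Things in the scene. Friction and masses are not known exactly. Their poses are not given: they have to be found in the camera images.
- bin: White plastic bench-top bin for used vials, fixed to the bench. 200 mm along its own x, 190 mm along its own y, 110 mm high, 5 mm walls and floor. Origin: centre of its underside, z up. Its -x side (towards the mat) carries the red release paddle; the lid is hinged along the rim of its +x side.
- bin_mouth (a point): Centre of the bin's open top, at rim height (110 mm above the bin's underside); same axes as the bin.
- lid (a joint): Teal lid of the bin (198 x 186 x 6 mm), sprung to open and damped. 0 = shut; when latched it reads about 0.00 to 0.02 rad; once unlatched it swings up by itself in about 1 to 2 s to 1.9 rad (leaning back past upright) and stays there. It cannot be opened while latched.
- lid_edge (a point): Middle of the lid's free edge (top face), at the bin's -x side while shut; 200 mm from the hinge.
- release (a joint): Angle of the red release paddle: 0 = at rest, 0.32 = fully down. It is a sprung rocker pivoting 14 mm outside the bin's -x wall; pressing its pad down about 8 mm (0.2 rad, about 5 N; about 7 N at its stop) draws a hook off the lid's front tongue and the lid pops up.
- release_pad (a point): Where to press: on the top face of the paddle's flat red pad (54 mm out from the bin by 50 mm wide, 88 mm above the bench), 56 mm outside the bin's -x wall.  Leave room over the lid's edge for it to rise.
- mat: Teal bench mat, fixed, 280 x 190 x 3 mm; origin at the centre of its underside, long side along its x.
- tray: Blue plastic scoop tray, 0.11 to 0.22 kg empty, holding the vials. Origin: underside, tray middle; x points to the pouring end, z up. Floor 4 mm thick, inside 100 mm wide, flat from x = -64 to +45 mm, then ramping up 20 degrees to an open pouring lip. Side walls 34 mm high (108 mm over them), back wall 38 mm high at x = -67 mm, with the white handle plate on top.
- tray_grip (a point): Middle of the white handle plate: 50 mm wide (along y), 10 mm thick, leaning back 30 degrees from upright (up and towards -x) for 62 mm from the back wall's top. At x = -86, y = 0, z = +69 mm of the tray; axes as the tray's. Pinch the plate across its thickness, fingers pointing down along it (so leaning 30 degrees); 45 N holds well.
- tray_lip (a point): Middle of the pouring lip's edge, x = +83.5, z = +16.5 mm of the tray; axes as the tray's. The vials slide or roll out when the tray is tipped, lip down, by 50 to 75 degrees; how far depends on friction.
- vial0: Used, capped glass sample vial, 38 mm long, 20 mm in diameter (cap 21 mm), about 16 g, lying in the tray. Origin: on its axis at mid length; its x runs along the axis towards the cap.
- vial1: Used, capped glass sample vial, 38 mm long, 20 mm in diameter (cap 21 mm), about 16 g, lying in the tray. Origin: on its axis at mid length; its x runs along the axis towards the cap.
- vial2: Used, capped glass sample vial, 38 mm long, 20 mm in diameter (cap 21 mm), about 16 g, lying in the tray. Origin: on its axis at mid length; its x runs along the axis towards the cap.
- vial3: Used, capped glass sample vial, 38 mm long, 20 mm in diameter (cap 21 mm), about 16 g, lying in the tray. Origin: on its axis at mid length; its x runs along the axis towards the cap.
- vial4: Used, capped glass sample vial, 38 mm long, 20 mm in diameter (cap 21 mm), about 16 g, lying in the tray. Origin: on its axis at mid length; its x runs along the axis towards the cap.
- vial5: Used, capped glass sample vial, 38 mm long, 20 mm in diameter (cap 21 mm), about 16 g, lying in the tray. Origin: on its axis at mid length; its x runs along the axis towards the cap.
- amber_bottle: Bystander: amber reagent bottle, 68 mm diameter, 150 mm high, origin under its centre. Leave standing where it is.
- beaker: Bystander: glass beaker, 68 mm diameter, 85 mm high, origin under its centre. Leave standing where it is.
- blue_cap_jar: Bystander: white jar with blue cap, 48 mm diameter, 70 mm high, origin under its centre. Leave standing where it is.
Things that resemble listed ones, but are neither listed nor needed, are in the scene too. What is shaped like the vial5 but pink is not meant.

How it is judged (in metres and radians):
On the way, in this order (a step that is already met when the one before it is completed fails the run):
1. the bin's lid has been released and stands open (value of joint lid above 1.3 rad), for 0.2 s.
2. the tray is tipped at the bin (angle between tray's own z axis and vertical above 0.35 rad and horizontal distance between tray_lip and bin_mouth below 0.16 m and height (world z) of tray_lip above 0.1 m), for 0.02 s.
3. all six vials are inside the bin (x of vial0 in the frame of bin between -0.096 and 0.096 m and y of vial0 in the frame of bin between -0.091 and 0.091 m and z of vial0 in the frame of bin between 0 and 0.105 m and x of vial1 in the frame of bin between -0.096 and 0.096 m and y of vial1 in the frame of bin between -0.091 and 0.091 m and z of vial1 in the frame of bin between 0 and 0.105 m and x of vial2 in the frame of bin between -0.096 and 0.096 m and y of vial2 in the frame of bin between -0.091 and 0.091 m and z of vial2 in the frame of bin between 0 and 0.105 m and x of vial3 in the frame of bin between -0.096 and 0.096 m and y of vial3 in the frame of bin between -0.091 and 0.091 m and z of vial3 in the frame of bin between 0 and 0.105 m and x of vial4 in the frame of bin between -0.096 and 0.096 m and y of vial4 in the frame of bin between -0.091 and 0.091 m and z of vial4 in the frame of bin between 0 and 0.105 m and x of vial5 in the frame of bin between -0.096 and 0.096 m and y of vial5 in the frame of bin between -0.091 and 0.091 m and z of vial5 in the frame of bin between 0 and 0.105 m), for 0.2 s.
At the end, for the whole second after the job is handed in: All six vials lie at rest inside the bin (below its rim), the lid stands open (above 1.3 rad), and the tray stands at rest on the mat, upright within 0.1 rad, its middle within 76 mm (along the mat's length) and 40 mm (across) of the mat's centre (all of step 3 and linear speed of each of vial0, vial1, vial2, vial3, vial4, vial5 below 0.05 m/s and x of tray in the frame of mat between -0.076 and 0.076 m and y of tray in the frame of mat between -0.04 and 0.04 m and height (world z) of tray below 0.012 m and angle between tray's own z axis and vertical below 0.1 rad and linear speed of tray below 0.03 m/s and value of joint lid above 1.3 rad); the robot touches nothing.
It fails at once if the amber bottle is shifted by more than 30 mm or tipped (distance of amber_bottle from where it was at the start of the episode above 0.03 m or angle between amber_bottle's own z axis and vertical above 0.3 rad).
It fails at once if the beaker is shifted by more than 30 mm or tipped (distance of beaker from where it was at the start of the episode above 0.03 m or angle between beaker's own z axis and vertical above 0.3 rad).
It fails at once if the blue cap jar is shifted by more than 30 mm or tipped (distance of blue_cap_jar from where it was at the start of the episode above 0.03 m or angle between blue_cap_jar's own z axis and vertical above 0.3 rad).
It fails at once if the tray is dropped or thrown (falls faster than 0.6 m/s out of the fingers) (contact force between the fingers and tray below 0.1 N and linear speed of tray above 0.6 m/s).
It also fails if it takes over 64 s, if anything falls off the work surface, if the arm or the gripper's body presses on something with over 40 N, if the wrist force passes 120 N, or if a joint passes its speed limit or range.

## Working session

There is one attempt and no reset: what is moved stays moved. The work goes in short steps, Python scripts to look and compute and a tool call to move; the robot and the scene stay as the last step left them, time stands still between calls to the robot, and variables do not carry over. Pictures are saved under pics/ and viewed, and the job is handed in when it is done.

Besides the shell and the picture viewer there is one more tool, called as a command line: name --argument value ..., lists and objects as JSON in quotes. move_arm: Moves the arm, as the interface text tells. Its arguments: {"type":"object","properties":{"commands":{"type":"array","items":{"type":"array"}},"squeeze":{"type":"number"}},"required":["commands"]}

```bash
mkdir -p pics; ls; python3 - <<'E'
from station import readout, imaging
import cv2
for n in("scene","top"):
    im=imaging.read_camera(n); cv2.imwrite(f"pics/{n}0.png",im[:,:,::-1]); print(imaging.camera_params(n))
s=readout.sense(); print(s)
E
```

```text
pics
{'fx': 484.82798898267794, 'fy': 484.82798898267794, 'cx': 317.3449088892875, 'cy': 237.61364744497655, 'origin': array([1190.64031111, -273.42696255,  983.11507144]), 'attitude': array([[ 0.44190045,  0.73338655, -0.51659283],
       [ 0.89688996, -0.34985534,  0.27053584],
       [ 0.01767459, -0.58287683, -0.81236827]])}
{'fx': 476.96205554238674, 'fy': 476.96205554238674, 'cx': 326.1659432823765, 'cy': 242.6682972802172, 'origin': array([443.81152883,  12.97503507, 896.2264566 ]), 'attitude': array([[ 0.00441162, -0.98064936,  0.19572271],
       [-0.9995434 ,  0.00152629,  0.03017721],
       [-0.02989199, -0.19576647, -0.98019486]])}
{'clock': 0.1, 'q': array([-69.77030908,  34.37826612,  -0.14678794,  91.67526795,
         0.1027992 ,  54.02431264,  -4.57420453]), 'joint_vel': array([ 0.0048248 , -0.11766801,  0.06072842, -0.10674067, -0.0417855 ,
       -0.13340845,  0.04456662]), 'tau': array([ 5.45409697e-03, -7.66559172e+01,  1.50217373e+00, -2.52933097e+01,
       -5.23286895e-02,  1.36409319e-02,  1.02343536e-04]), 'ee_pos': array([301.90414988, 658.67791673, 217.87380345]), 'ee_rot': array([[-9.09074439e-01,  4.16633474e-01, -4.61282436e-04],
       [ 4.16633714e-01,  9.09073551e-01, -1.27555002e-03],
       [-1.12097175e-04, -1.35175574e-03, -9.99999080e-01]]), 'wrist_force': array([ 0.40377793,  0.0803459 , -0.66997199]), 'torque': array([-0.01799925,  0.05571331, -0.00140886]), 'grip_width': 93.15241190245688}
```

View pics/scene0.png

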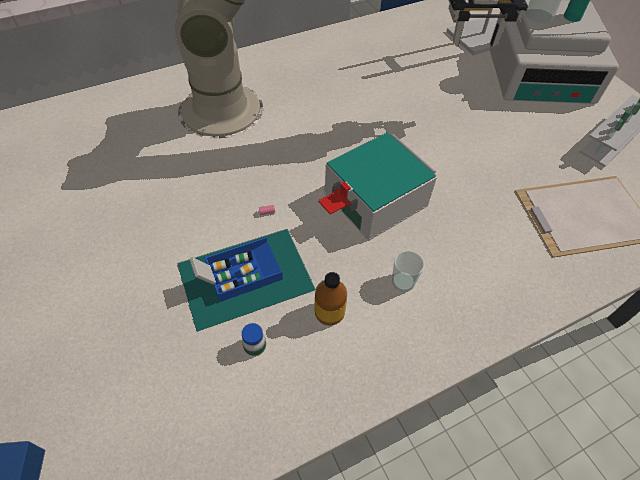

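View pics/top0.png

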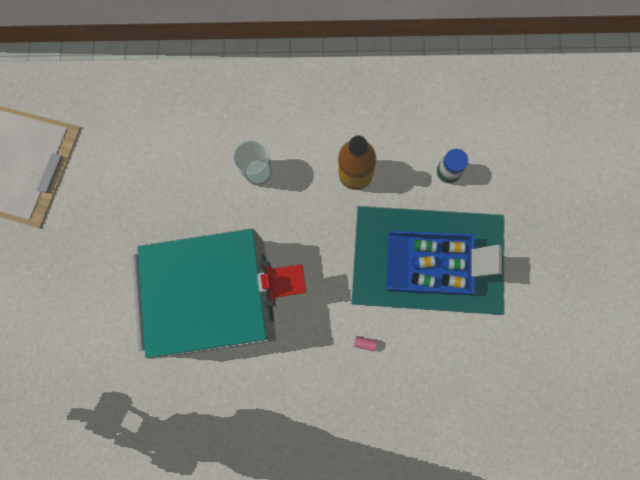

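The top picture shows the mat at (430,260) with the tray (lip at ~390 left, white handle at 485,260), and the bin at (200,293) with its red paddle at (288,281). Bottle is at (356,165), beaker (253,163), jar (452,165). The pink look-alike vial on the bench at (366,343) is not meant.

```bash
cat > h.py <<'E'
import numpy as np, cv2
from station import readout, imaging
P={n:imaging.camera_params(n) for n in("scene","top")}
def pix2w(n,uv,z):
    p=P[n]; d=p['attitude']@np.array([(uv[0]-p['cx'])/p['fx'],(uv[1]-p['cy'])/p['fy'],1.])
    return p['origin']+d*(z-p['origin'][2])/d[2]
def proj(n,X):
    p=P[n]; c=(np.atleast_2d(X)-p['origin'])@p['attitude']
    return np.c_[c[:,0]/c[:,2]*p['fx']+p['cx'],c[:,1]/c[:,2]*p['fy']+p['cy']]
E
python3 - <<'E'
from h import *
import pickle
D={}
for n in("top","scene"):
    im=imaging.read_camera(n); 
    for t in ["mat","tray","tray_grip","bin","lid","release","amber_bottle","beaker","blue_cap_jar","vial0"]:
        r=imaging.regions_of(n,t); D[n,t]=[(x['confidence'],x['pixels'],x['extent']) for x in r]
        for x in r[:7]:
            rc=cv2.minAreaRect(np.argwhere(x['pixels'])[:,::-1].astype(np.float32))
            print(n,t,round(x['confidence'],2),np.round(x['extent'],1),x['pixels'].sum(),np.round(cv2.boxPoints(rc).ravel(),1))
    D[n]=im
pickle.dump(D,open("d0.pkl","wb"))
im=D["top"]; cv2.imwrite("pics/ct.png",cv2.resize(im[195:325,345:535],None,fx=4,fy=4,interpolation=cv2.INTER_CUBIC)[:,:,::-1])
cv2.imwrite("pics/cb.png",cv2.resize(im[220:370,120:320],None,fx=4,fy=4,interpolation=cv2.INTER_CUBIC)[:,:,::-1])
im=D["scene"]; cv2.imwrite("pics/cs.png",cv2.resize(im[220:340,165:325],None,fx=5,fy=5,interpolation=cv2.INTER_CUBIC)[:,:,::-1])
E
```

```text
top mat 0.91 [428.2 259.2 152.  108.2] 8393 [351.2 304.5 357.5 205.2 508.4 214.8 502.  314.2]
top tray 0.68 [446.6 264.3 117.7  65.4] 4667 [385.3 290.4 388.2 229.8 502.8 235.2 499.9 295.9]
top tray 0.56 [426.9 260.9 152.3 112.7] 8717 [350.6 306.3 356.5 205.2 508.9 214.2 502.9 315.2]
top tray_grip 0.82 [443.2 261.7 111.4  64.2] 4705 [385.7 292.2 387.1 230.4 501.9 233.1 500.4 294.9]
top tray_grip 0.24 [357.8 162.4  38.2  51. ] 1582 [339. 136. 375. 136. 375. 189. 339. 189.]
top bin 0.72 [218.5 294.1 171.7 134.3] 16329 [125.1 245.2 296.7 222.6 311.9 337.4 140.3 360.1]
top lid 0.85 [201.8 292.6 130.7 132.5] 13427 [128.4 246.3 253.7 227.4 270.5 338.7 145.2 357.6]
top release 0.68 [283.9 282.7  46.3  35.2] 1191 [259.1 266.9 302.  261.2 306.4 294.7 263.6 300.4]
top amber_bottle 0.85 [356.5 162.8  39.   54.4] 1656 [338. 135. 375. 135. 375. 189. 338. 189.]
top beaker 0.69 [251.9 160.9  39.6  48.5] 1414 [233. 139. 272. 139. 272. 184. 233. 184.]
top blue_cap_jar 0.8 [454.  166.4  31.7  29.7] 778 [431.6 173.1 451.8 142.8 473.2 157.2 453.1 187.4]
top vial0 0.8 [422.2 275.2  20.6  14.1] 220 [410.3 
[... 1734 characters left out ...]
.  259.9 407.8 295.8]
scene beaker 0.21 [253.2 340.8  25.7  33.4] 675 [237.9 325.8 260.5 320.1 268.8 353.3 246.2 358.9]
scene blue_cap_jar 0.57 [253.2 340.9  25.   33.5] 643 [242. 323. 265. 323. 265. 355. 242. 355.]
scene vial0 0.68 [227.1 276.2  14.5  11.4] 100 [217.6 273.8 231.7 269.1 233.9 275.7 219.8 280.4]
scene vial0 0.63 [250.5 278.8  14.4   7.7] 120 [241.  277.  257.8 271.4 260.3 278.9 243.5 284.5]
scene vial0 0.56 [249.7 267.1  17.8  14.5] 150 [238.4 266.8 254.  259.  258.  267.  242.4 274.8]
scene vial0 0.49 [220.2 267.1  13.8   7.2] 111 [212.7 262.6 227.2 258.2 229.4 265.6 214.9 269.9]
scene vial0 0.44 [243.2 256.3  19.6  10.4] 130 [235.1 254.5 250.6 250.6 252.6 258.6 237.1 262.5]
```

View pics/ct.png

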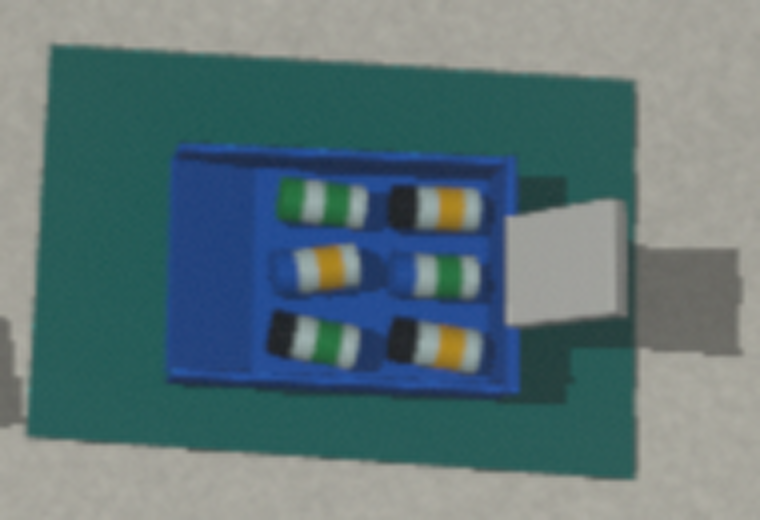

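View pics/cb.png

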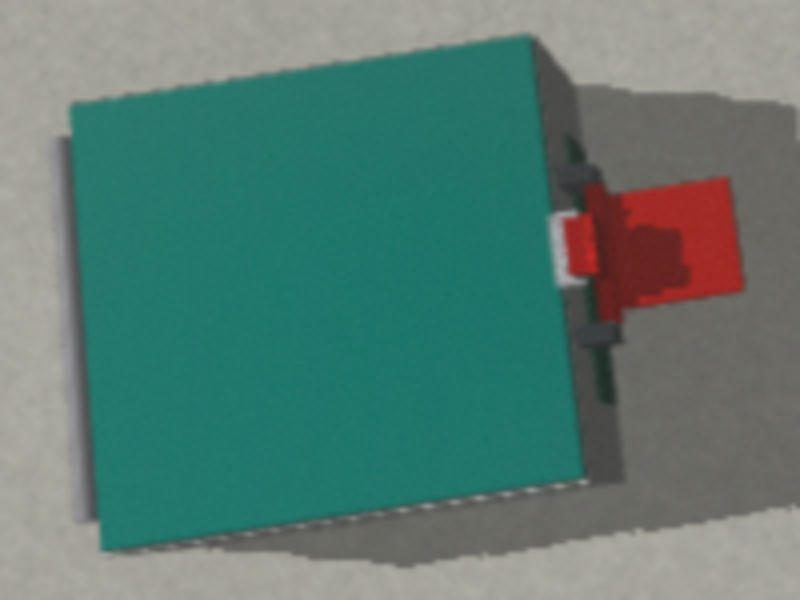

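View pics/cs.png

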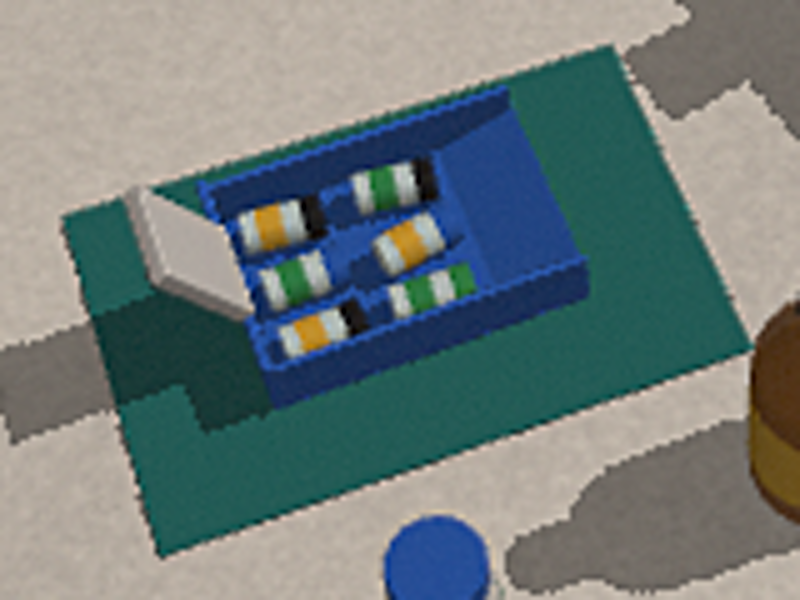

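```bash
cat > fit.py <<'E'
from h import *
from scipy.optimize import least_squares
def c(x0,y0,k,uv): return (np.array(uv)+.5)/k-.5+[x0,y0]
T=lambda *uv: c(345,195,4,uv); B=lambda *uv:c(120,220,4,uv); S=lambda *uv:c(165,220,5,uv)
def fit(name,obs,z0,x0):
    def pts(p,L):
        ca,sa=np.cos(p[2]),np.sin(p[2]); L=np.array(L,float); return np.c_[p[0]+ca*L[:,0]-sa*L[:,1],p[1]+sa*L[:,0]+ca*L[:,1],L[:,2]+z0]
    def res(p):
        return np.concatenate([(proj(n,pts(p,[L]))[0]-uv) for n,L,uv in obs])
    r=least_squares(res,x0,x_scale=[100,100,1],loss='soft_l1')
    print(name,np.round(r.x,4),"yaw",np.degrees(r.x[2]).round(2)); print(np.round(r.fun if 0 else res(r.x),1)); return r.x
yaw0=np.pi/2
# tray x points to +y (left in top image)
m=fit("mat",[("top",L,uv) for L,uv in zip([(140,-95,3),(-140,-95,3),(-140,95,3),(140,95,3)],[T(51,45),T(635,80),T(635,478),T(28,437)])]
 +[("scene",L,uv) for L,uv in zip([(-140,95,3),(140,95,3),(140,-95,3),(-140,-95,3)],[S(63,215),S(612,46),S(748,348),S(160,556)])],0,[450,-200,yaw0])
t=fit("tray",[("top",(83.5,-54,34),T(178,147)),("top",(83.5,54,34),T(168,382)),("top",(-69,-54,38),T(517,157)),("top",(-69,54,38),T(519,393)),
 ("top",(-97.2,-25,98.3),T(614,200)),("top",(-97.2,25,98.3),T(616,316)),
 ("scene",(83.5,54,34),S(508,88)),("scene",(83.5,-54,34),S(586,262)),("scene",(-69,54,38),S(203,184)),("scene",(-69,-54,38),S(268,365)),
 ("scene",(-97.2,25,98.3),S(140,188)),("scene",(-97.2,-25,98.3),S(172,267))],3,[450,-200,yaw0])
b=fit("bin",[("top",(-99,-93,116),B(531,36)),("top",(-99,93,116),B(583,480)),("top",(99,93,116),B(104,550)),("top",(99,-93,116),B(72,104)),
 ("top",(-183,-25,88),B(729,178)),("top",(-183,25,88),B(744,291))],0,[450,250,yaw0])
for n,h in(("amber_bottle",150),("beaker",85),("blue_cap_jar",70)): pass
print("amber base", pix2w("top",(356,182),0), "jar", pix2w("top",(455,161),70), "beaker",pix2w("top",(251,155),85),"bottle cap",pix2w("top",(358,146),150))
ca,sa=np.cos(b[2]),np.sin(b[2]); print("pad", b[:2]+np.array([ca,sa])*-156)
E
python3 fit.py
```

```text
mat [ 591.7334 -151.6477    1.5034] yaw 86.14
[-0.7 -0.6 -0.3 -0.4 -0.3  0.2 -1.  -0.2 -1.7  0.  -1.2 -0.8  0.  -0.
 -1.5  0.2]
tray [ 580.2227 -154.2109    1.5257] yaw 87.42
[-1.7 -0.8 -0.7 -1.  -2.1 -0.3 -2.   0.1  0.4 -1.2  0.5 -0.7 -0.7 -1.6
 -0.1 -1.1 -1.8 -1.  -1.2  0.4 -3.  -2.7 -3.2 -0.4]
bin [517.7148 246.0465   1.7161] yaw 98.33
[ 0.  -0.1 -0.3  0.4 -2.2  0.5 -1.3 -0.2  6.3 -0.7  6.5 -0.1]
amber base [744.12680284 -17.491963     0.        ] jar [ 759.5277886  -194.78226158   70.        ] beaker [767.84953885 174.80380366  85.        ] bottle cap [756.36747272 -16.19670082 150.        ]
pad [540.30882975  91.69131823]
```

```bash
cat > ov.py <<'E'
from h import *
import sys
def W(p,L,z0): 
    ca,sa=np.cos(p[2]),np.sin(p[2]); L=np.atleast_2d(np.array(L,float)); return np.c_[p[0]+ca*L[:,0]-sa*L[:,1],p[1]+sa*L[:,0]+ca*L[:,1],L[:,2]+z0]
u=np.array([-.5,0,.866]);nn=np.array([.866,0,.5]);g=np.array([-86,0,69.])
def hp(a,b,c): return g+a*u+b*nn+[0,c,0]
TR=[[(83.5,-54,34),(83.5,54,34),(-69,54,38),(-69,-54,38)],[(83.5,-50,16.5),(83.5,50,16.5)],[(45,-50,4),(45,50,4),(-64,50,4),(-64,-50,4)],
 [hp(31,5,-25),hp(31,5,25),hp(-31,5,25),hp(-31,5,-25)],[hp(31,-5,-25),hp(31,-5,25)]]
BN=[[(-100,-95,110),(-100,95,110),(100,95,110),(100,-95,110)],[(-100,-95,0),(-100,95,0),(100,95,0),(100,-95,0)],[(-129,-25,88),(-129,25,88),(-183,25,88),(-183,-25,88)]]
def draw(im,n,p,Ls,z0,k,o,col):
    for L in Ls:
        q=((proj(n,W(p,L,z0))-o+.5)*k-.5).round().astype(int)
        cv2.polylines(im,[q.reshape(-1,1,2)],True,col,1)
def crop(img,n,x0,x1,y0,y1,k,name,items):
    im=cv2.resize(img[y0:y1,x0:x1],None,fx=k,fy=k,interpolation=cv2.INTER_CUBIC)[:,:,::-1].copy()
    for p,Ls,z0 in items: draw(im,n,p,Ls,z0,k,np.array([x0,y0]),(255,255,0))
    cv2.imwrite(name,im)
E
python3 - <<'E'
from ov import *; import pickle
D=pickle.load(open("d0.pkl","rb"))
t=[580.2,-154.2,1.5257];b=[517.7,246,1.7161]
it=[(t,TR,3),(b,BN,0)]
crop(D["top"],"top",345,535,195,325,4,"pics/ot.png",it)
crop(D["top"],"top",120,320,220,370,4,"pics/ob.png",it)
crop(D["scene"],"scene",165,325,220,340,5,"pics/os.png",it)
crop(D["scene"],"scene",300,450,120,250,4.0 and 4,"pics/osb.png",it)
E
```

```text
(no output)
```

View pics/ot.png

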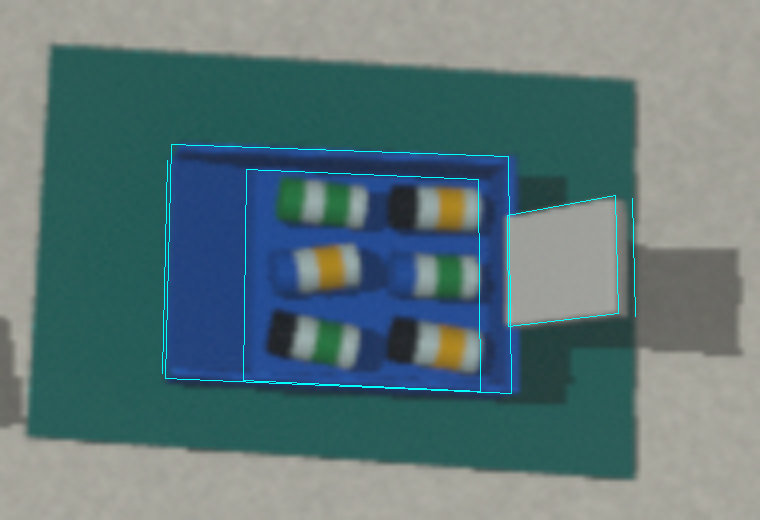

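View pics/ob.png

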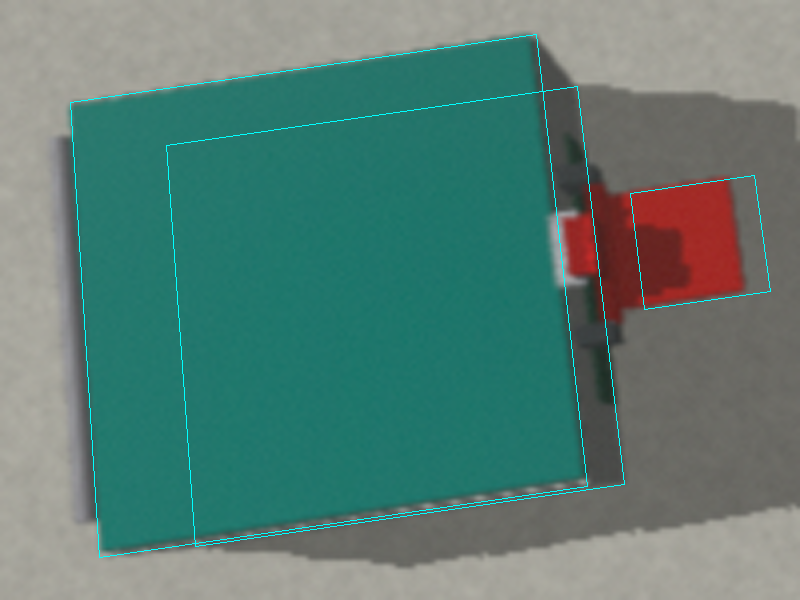

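View pics/os.png

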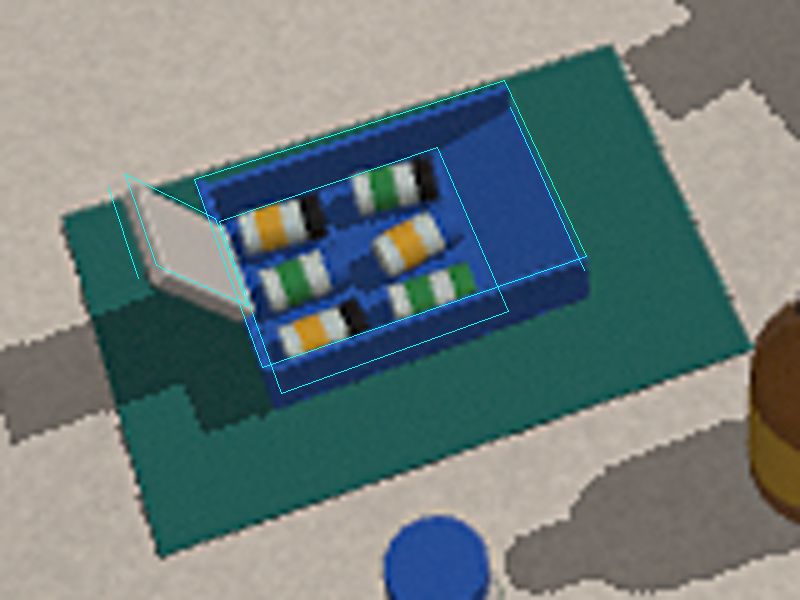

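View pics/osb.png

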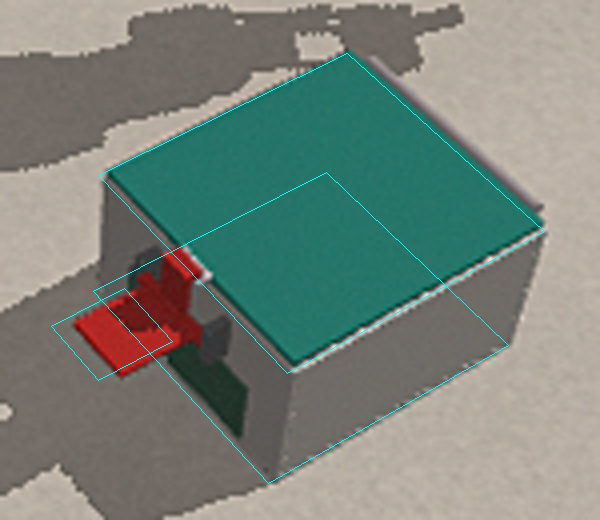

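The bin model lies exactly on the bin in both views, and the tray fits to about 2 mm. The paddle's outer edge is at about bin x = -172, so pressing at -156 lands on the pad. The moves can turn only about the tool's z, so the tool always points down. My plan is to pinch the handle across its 50 mm width and let the tray pivot in the grip.

First I'll go to the paddle.

move_arm --commands '[[[-0.0283,-0.026,0],0,1],[[-0.0283,-0.026,0],0,1],[[-0.0283,-0.026,0],0,1],[[-0.0283,-0.026,0],0,1],[[-0.0283,-0.026,0],0,1],[[-0.0283,-0.026,0],0,1],[[-0.0283,-0.026,0],0,1],[[-0.0283,-0.026,0],0,1]]'

```text
clock: 1.87
ee_pos: [421.8, 373.9, 218.9]
ee_rot: [[-0.909, 0.417, 0.0], [0.417, 0.909, 0.0], [-0.0, 0.001, -1.0]]
wrist_force: [1.2, 0.0, -0.2]
grip_width: 44.1
```

move_arm --commands '[[[-0.0283,-0.026,0],0,1],[[-0.0283,-0.026,0],0,1],[[-0.0283,-0.026,0],0,1],[[-0.0283,-0.026,0],0,1],[[-0.0283,-0.026,0],0,1],[[-0.0283,-0.026,0],0,1],[[-0.0283,-0.026,0],0,1],[[-0.0283,-0.026,0],0,1]]'

```text
clock: 2.53
ee_pos: [541.0, 90.4, 218.9]
ee_rot: [[-0.909, 0.417, 0.001], [0.417, 0.909, 0.0], [-0.001, 0.0, -1.0]]
wrist_force: [0.1, 0.4, -1.0]
grip_width: 0.5
```

move_arm --commands '[[[0,0,0],7.1,1],[[0,0,0],7.1,1],[[0,0,0],7.1,1],[[0,0,0],7.1,1],[[0,0,0],7.1,1],[[0,0,0],7.1,1],[[0,0,0],7.1,1],[[0,0,0],7.1,1],[[0,0,0],0,1],[[0,0,0],0,1]]'

```text
clock: 3.37
ee_pos: [540.4, 92.5, 218.7]
ee_rot: [[-0.153, 0.988, 0.0], [0.988, 0.153, -0.0], [-0.0, 0.0, -1.0]]
wrist_force: [0.2, 0.7, 0.0]
grip_width: 0.4
```

move_arm --commands '[[[0,0,0.03],0,1],[[0,0,0.03],0,1],[[0,0,0.03],0,1],[[0,0,0.023],0,1],[[0,0,0],0,1]]'

```text
clock: 3.78
ee_pos: [538.3, 92.0, 102.1]
ee_rot: [[-0.153, 0.988, -0.006], [0.988, 0.153, -0.001], [-0.0, -0.006, -1.0]]
wrist_force: [-0.3, -0.1, 0.3]
grip_width: 0.4
```

```bash
python3 - <<'E'
from ov import *
b=[517.7,246,1.7161]
crop(imaging.read_camera("scene"),"scene",260,450,100,250,4,"pics/p1.png",[(b,BN[2:],0)])
E
```

```text
(no output)
```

View pics/p1.png

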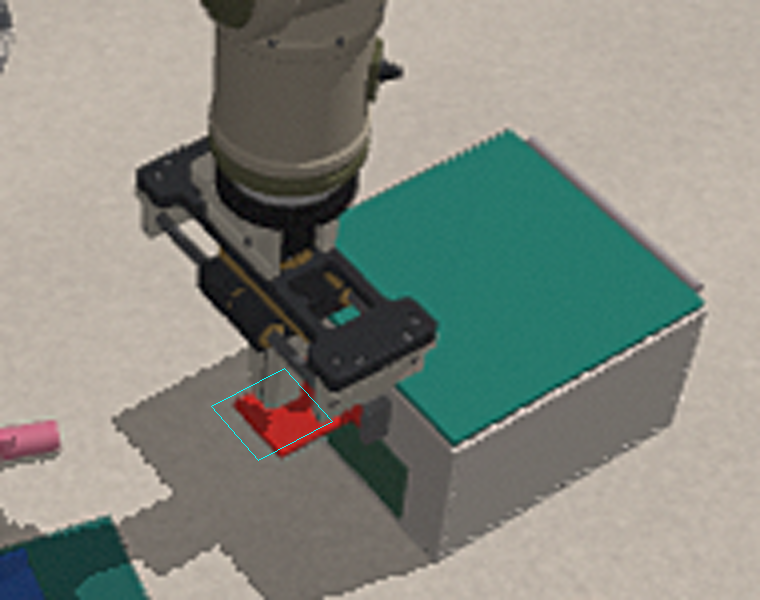

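The shut fingers (crop 275,400) sit over the red pad and the gripper body is clear of the lid edge. Pressing.

move_arm --commands '[[[0,0,0.006],0,1],[[0,0,0.006],0,1],[[0,0,0.005],0,1],[[0,0,0.005],0,1],[[0,0,0.003],0,1],[[0,0,0],0,1],[[0,0,0],0,1]]'

```text
clock: 4.42
ee_pos: [541.1, 92.5, 81.1]
ee_rot: [[-0.149, 0.989, 0.002], [0.989, 0.149, 0.001], [0.0, 0.002, -1.0]]
wrist_force: [0.6, 0.6, 5.2]
grip_width: 0.5
```

```bash
python3 - <<'E'
from ov import *
crop(imaging.read_camera("scene"),"scene",260,450,100,250,4,"pics/p2.png",[])
E
```

```text
(no output)
```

View pics/p2.png

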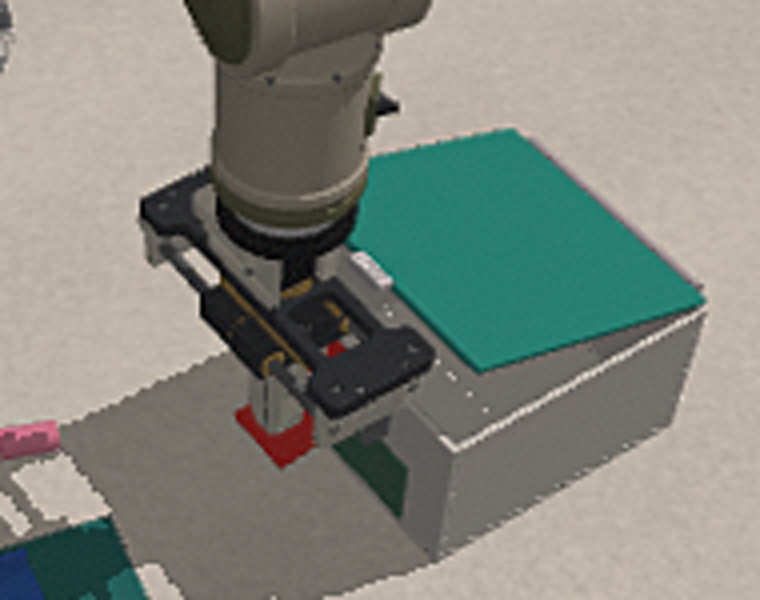

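The lid is swinging up (wrist force 5 N). Retracting straight up, then going to the tray handle with the gripper open.

move_arm --commands '[[[0,0,-0.01],0,1],[[0,0,-0.02],0,1],[[0,0,-0.03],0,1],[[0,0,-0.03],0,1],[[0,0,-0.03],0,1],[[0,0,0],0,1],[[0,0,0],5.6,1],[[0,0,0],5.6,1]]'

```text
clock: 5.13
ee_pos: [540.3, 92.3, 201.8]
ee_rot: [[0.05, 0.999, 0.001], [0.999, -0.05, 0.001], [0.001, 0.001, -1.0]]
wrist_force: [0.5, 0.1, -0.3]
grip_width: 0.6
```

```bash
python3 - <<'E'
from ov import *
cv2.imwrite("pics/p3.png",imaging.read_camera("scene")[:,:,::-1]); print(readout.sense()['ee_pos'],readout.sense()['ee_rot'])
E
```

```text
[540.19060276  92.38866547 201.33294158] [[ 5.69420996e-02  9.98377287e-01  6.25214575e-04]
 [ 9.98377140e-01 -5.69425878e-02  7.92963538e-04]
 [ 8.27278121e-04  5.79046930e-04 -9.99999490e-01]]
```

View pics/p3.png

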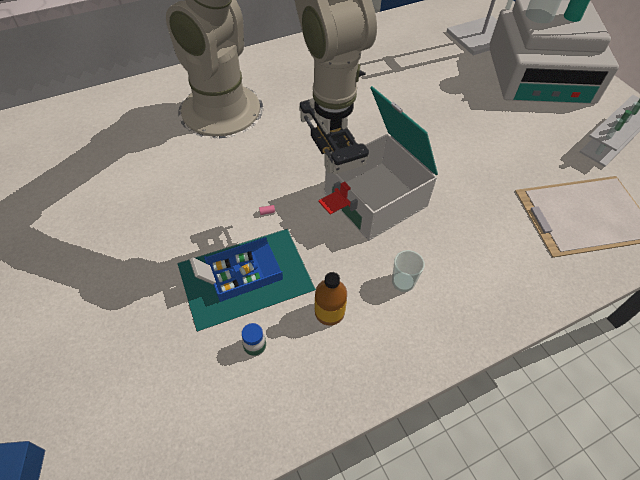

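The lid stands open. Moving over the handle.

move_arm --commands '[[[-0.0364,0.0061,0],0,-1],[[-0.0364,0.0061,0],0,-1],[[-0.0364,0.0061,0],0,-1],[[-0.0364,0.0061,0],0,-1],[[-0.0364,0.0061,0],0,-1],[[-0.0364,0.0061,0],0,-1],[[-0.0364,0.0061,0],0,-1],[[-0.0364,0.0061,0],0,-1],[[-0.0364,0.0061,0],-0.7,-1],[[0,0,0],0,-1]]'

```text
clock: 6.02
ee_pos: [579.3, -246.3, 201.1]
ee_rot: [[0.039, 0.999, 0.001], [0.999, -0.039, -0.005], [-0.005, 0.001, -1.0]]
wrist_force: [-0.9, -0.8, 0.8]
grip_width: 62.8
```

move_arm --commands '[[[0,0,0.03],0,-1],[[0,0,0.03],0,-1],[[0,0,0.03],0,-1],[[0,0,0.015],0,-1],[[0,0,0],0,-1],[[0,0,0],0,-1]]'

```text
clock: 6.52
ee_pos: [579.7, -237.3, 95.2]
ee_rot: [[0.032, 0.999, -0.002], [0.999, -0.032, 0.001], [0.0, -0.002, -1.0]]
wrist_force: [0.4, -0.2, 0.6]
grip_width: 92.8
```

```bash
python3 - <<'E'
from ov import *
t=[580.2,-154.2,1.5257]
crop(imaging.read_camera("scene"),"scene",155,315,210,330,5,"pics/p4.png",[])
crop(imaging.read_camera("top"),"top",400,550,200,320,5,"pics/p4t.png",[])
s=readout.sense();print(s['ee_pos'],s['q'],s['grip_width'])
E
```

```text
[ 580.79620194 -237.79961677   96.83665043] [  6.82987421  37.15003549  15.66157156 111.23438561 -17.05584575
  33.75111271  31.84364239] 92.98251310841025
```

View pics/p4.png

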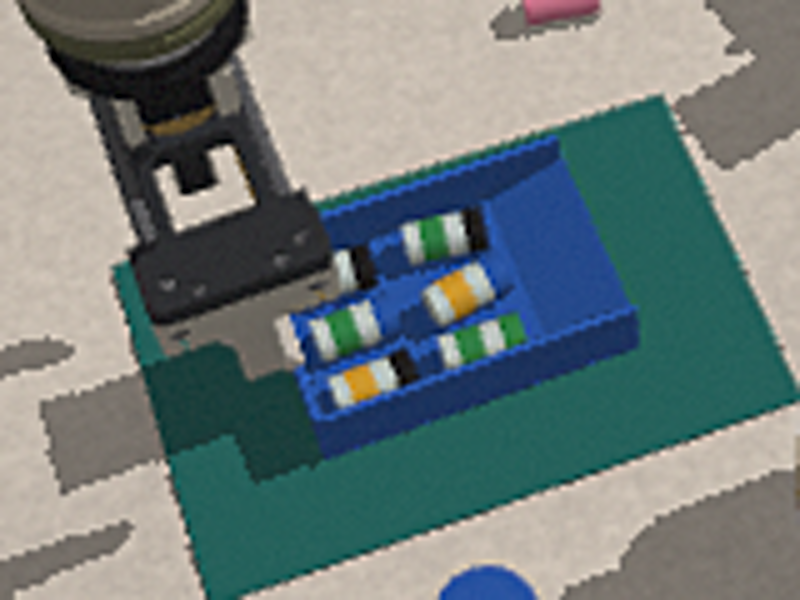

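View pics/p4t.png

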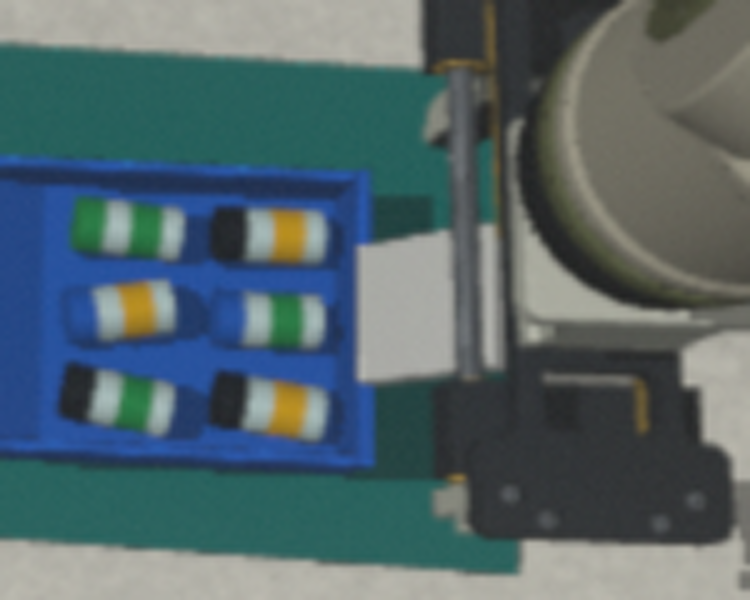

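move_arm --commands '[[[0,-0.003,0.02],0,-1],[[0,0,0.015],0,-1],[[0,0,0.013],0,-1],[[0,0,0],0,-1],[[0,0,0],0,-1]]'

```text
clock: 7.03
ee_pos: [577.4, -237.5, 48.0]
ee_rot: [[0.033, 0.999, 0.0], [0.999, -0.033, -0.0], [-0.0, 0.0, -1.0]]
wrist_force: [-0.9, -0.6, 0.5]
grip_width: 92.7
```

```bash
python3 - <<'E'
from ov import *
s=readout.sense();print(s['ee_pos'],s['wrist_force'],s['grip_width'])
t=[580.2,-154.2,1.5257]
tc=s['ee_pos'];R=s['ee_rot']
def box(im,n,x0,y0,k):
    for sg in(-1,1):
        pts=[tc+R@np.array([a,sg*46.5,b]) for a,b in((-7.5,0),(7.5,0),(7.5,-38),(-7.5,-38))]
        q=((proj(n,pts)-[x0,y0]+.5)*k-.5).round().astype(int); cv2.polylines(im,[q.reshape(-1,1,2)],True,(0,255,0),1)
for n,x0,x1,y0,y1,f in(("scene",155,315,210,330,"pics/p5.png"),("top",400,550,200,320,"pics/p5t.png")):
    im=cv2.resize(imaging.read_camera(n)[y0:y1,x0:x1],None,fx=5,fy=5,interpolation=cv2.INTER_CUBIC)[:,:,::-1].copy()
    draw(im,n,t,TR,3,5,np.array([x0,y0]),(255,255,0)); box(im,n,x0,y0,5); cv2.imwrite(f,im)
E
```

```text
[ 577.40137166 -237.52205644   48.03834667] [-0.94290096 -0.63690905  0.45129625] 92.69571051831404
```

View pics/p5.png

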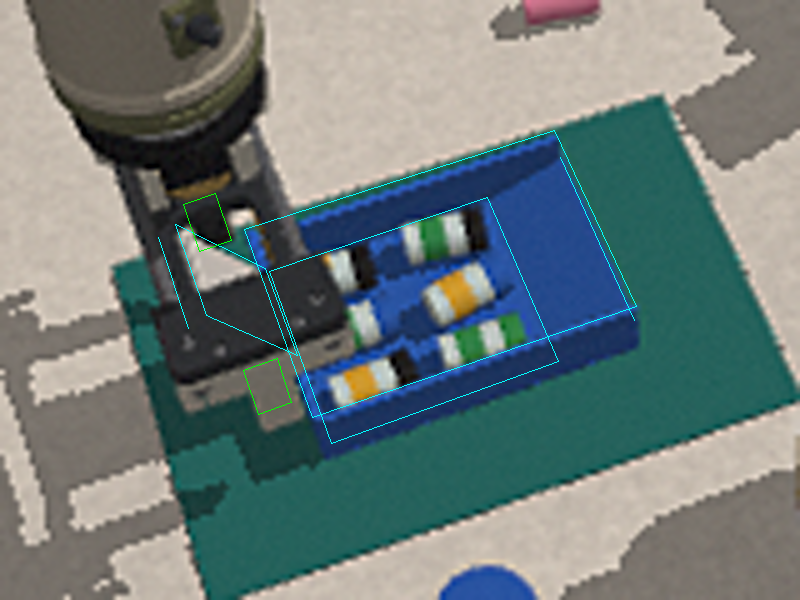

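View pics/p5t.png

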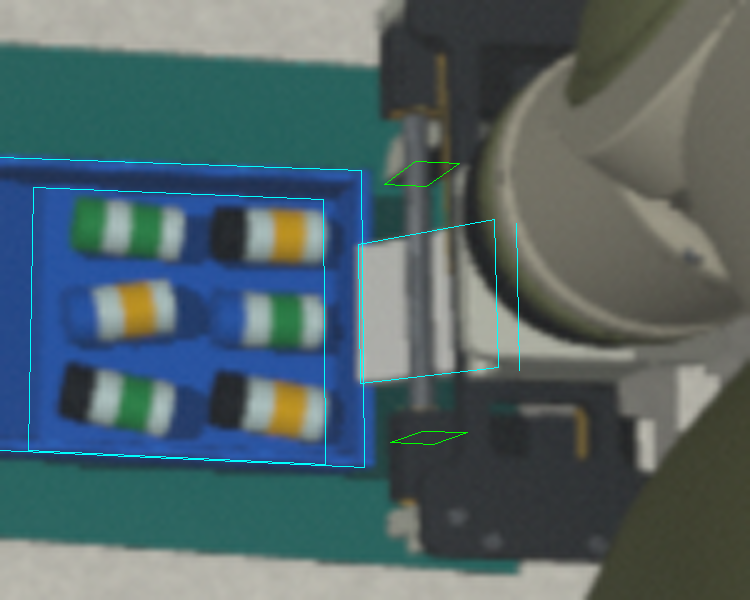

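The gripper straddles the handle, and the fingertip shows the same small camera offset as the tray overlay, so the two agree. Closing at 60 N.

move_arm --commands '[[[0,0,0],0,1],[[0,0,0],0,1],[[0,0,0],0,1],[[0,0,0],0,1],[[0,0,0],0,1],[[0,0,0],0,1],[[0,0,0],0,1],[[0,0,0],0,1]]' --squeeze 60

```text
clock: 7.8
ee_pos: [577.3, -237.5, 47.7]
ee_rot: [[0.034, 0.999, 0.0], [0.999, -0.034, -0.0], [-0.0, 0.0, -1.0]]
wrist_force: [1.1, -0.6, 0.1]
grip_width: 49.7
```

move_arm --commands '[[[0,0,-0.002],0,1],[[0,0,-0.002],0,1],[[0,0,-0.002],0,1],[[0,0,-0.002],0,1],[[0,0,-0.002],0,1],[[0,0,-0.002],0,1],[[0,0,-0.002],0,1],[[0,0,-0.001],0,1],[[0,0,0],0,1]]'

```text
clock: 8.55
ee_pos: [577.4, -237.5, 63.0]
ee_rot: [[0.034, 0.999, 0.0], [0.999, -0.034, -0.0], [-0.0, 0.0, -1.0]]
wrist_force: [0.5, 0.3, -1.7]
grip_width: 49.4
```

```bash
python3 - <<'E'
from ov import *
s=readout.sense();print(s['ee_pos'],s['wrist_force'],s['torque'],s['grip_width'])
crop(imaging.read_camera("scene"),"scene",155,315,210,330,5,"pics/p6.png",[])
E
```

```text
[ 577.37920422 -237.48401157   62.96113113] [ 0.47766008  0.25819978 -1.72396415] [-0.23785785  0.051212    0.02383665] 49.42007555945286
```

View pics/p6.png

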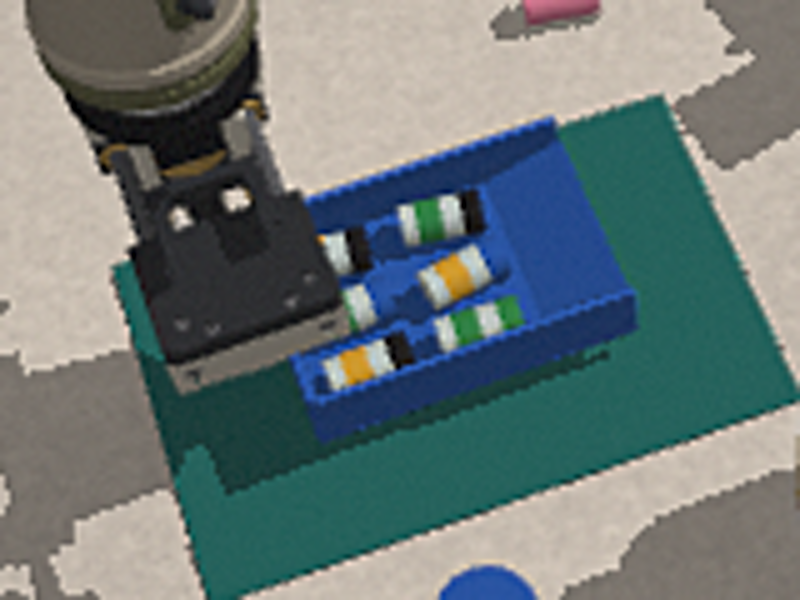

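move_arm --commands '[[[0,0,-0.003],0,1],[[0,0,-0.005],0,1],[[0,0,-0.006],0,1],[[0,0,-0.006],0,1],[[0,0,-0.006],0,1],[[0,0,-0.004],0,1],[[0,0,0],0,1]]'

```text
clock: 9.18
ee_pos: [577.8, -237.7, 93.9]
ee_rot: [[0.034, 0.999, 0.002], [0.999, -0.034, -0.001], [-0.0, 0.002, -1.0]]
wrist_force: [0.2, -0.2, -3.5]
grip_width: 49.5
```

```bash
python3 - <<'E'
from ov import *
s=readout.sense();print(s['ee_pos'],s['wrist_force'],s['torque'],s['grip_width'])
crop(imaging.read_camera("scene"),"scene",155,315,210,330,5,"pics/p7.png",[])
E
```

```text
[ 577.79045957 -237.66924773   93.90475179] [ 0.20002402 -0.18546434 -3.47894953] [-0.23905975  0.04747215 -0.00195896] 49.499250728733095
```

View pics/p7.png

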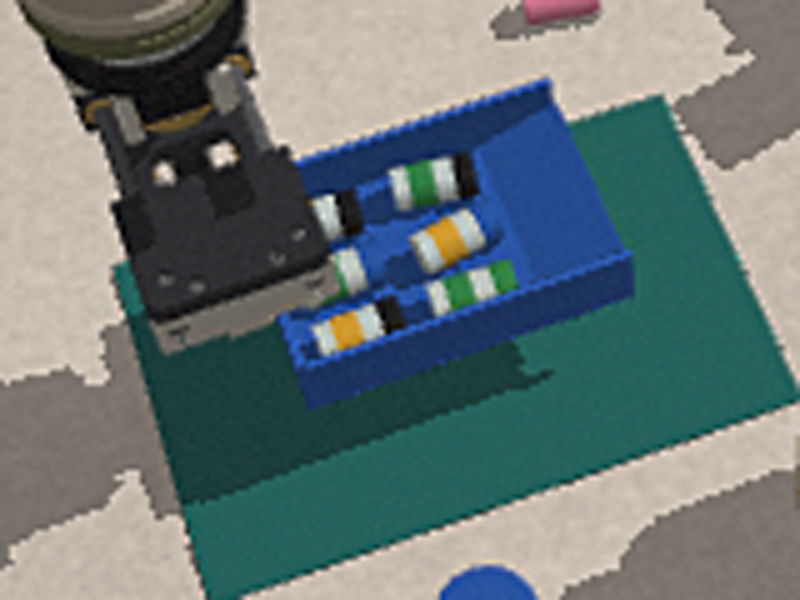

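The tray hangs nearly level and the grip holds it. Lifting, then carrying it to the bin with gentle ramps.

move_arm --commands '[[[0,0,-0.005],0,1],[[0,0,-0.01],0,1],[[0,0,-0.015],0,1],[[0,0,-0.02],0,1],[[0,0,-0.024],0,1],[[0,0,-0.024],0,1],[[0,0,-0.024],0,1],[[0,0,-0.024],0,1],[[0,0,-0.02],0,1],[[0,0,-0.015],0,1]]'

```text
clock: 10.07
ee_pos: [577.3, -237.7, 276.4]
ee_rot: [[0.034, 0.999, 0.002], [0.999, -0.034, -0.001], [-0.001, 0.002, -1.0]]
wrist_force: [0.0, -0.1, -4.1]
grip_width: 49.6
```

move_arm --commands '[[[0,0,-0.005],0,1],[[0,0,0],0,1],[[0,0,0],0,1]]'

```text
clock: 10.32
ee_pos: [576.8, -237.2, 278.3]
ee_rot: [[0.033, 0.999, -0.0], [0.999, -0.033, 0.0], [0.0, -0.0, -1.0]]
wrist_force: [-0.4, -0.6, -1.8]
grip_width: 49.5
```

```bash
python3 - <<'E'
from ov import *
s=readout.sense();print(s['ee_pos'],s['wrist_force'],s['torque'],s['grip_width'])
cv2.imwrite("pics/p8.png",imaging.read_camera("scene")[:,:,::-1])
E
```

```text
[ 576.84541655 -237.21923081  278.29262299] [-0.35177463 -0.6355445  -1.81353096] [-0.17476529  0.06614852 -0.00665507] 49.54913281037722
```

View pics/p8.png

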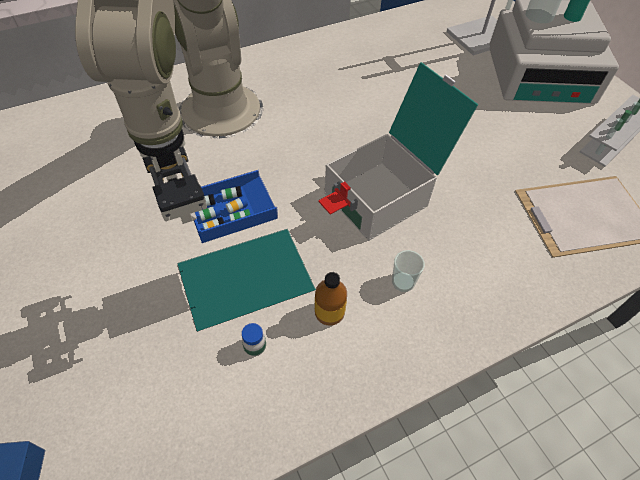

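The tray is still level with six vials aboard, and the lid is open. Carrying it over to the bin.

move_arm --commands '[[[0.005,-0.0008,0],0,1],[[0.01,-0.0016,0],0,1],[[0.015,-0.0024,0],0,1],[[0.02,-0.0031,0],0,1],[[0.025,-0.0039,0],0,1],[[0.03,-0.0047,0],0,1],[[0.03,-0.0047,0],0,1],[[0.03,-0.0047,0],0,1],[[0.03,-0.0047,0],0,1],[[0.03,-0.0047,0],0,1]]'

```text
clock: 11.2
ee_pos: [548.3, -8.4, 278.3]
ee_rot: [[0.032, 0.999, -0.001], [0.999, -0.032, 0.0], [0.0, -0.001, -1.0]]
wrist_force: [0.7, 0.3, -3.4]
grip_width: 49.9
```

move_arm --commands '[[[0.03,-0.0047,0],0,1],[[0.03,-0.0047,0],0,1],[[0.03,-0.0047,0],0,1],[[0.03,-0.0047,0],0,1],[[0.025,-0.0039,0],0,1],[[0.02,-0.0031,0],0,1],[[0.015,-0.0024,0],0,1],[[0.01,-0.0016,0],0,1],[[0.007,-0.0008,0],0,1],[[0,0,0],0,1]]'

```text
clock: 12.03
ee_pos: [524.8, 188.3, 278.4]
ee_rot: [[0.031, 1.0, -0.001], [1.0, -0.031, 0.0], [0.0, -0.001, -1.0]]
wrist_force: [-0.1, 1.0, -2.5]
grip_width: 49.9
```

move_arm --commands '[[[0,0,0],-1,1],[[0,0,0],-2,1],[[0,0,0],-2.5,1],[[0,0,0],-2.5,1],[[0,0,0],-1.5,1],[[0,0,0],-0.8,1],[[0,0,0],0,1]]'

```text
clock: 12.62
ee_pos: [525.7, 185.7, 278.7]
ee_rot: [[-0.145, 0.989, 0.0], [0.989, 0.145, -0.0], [-0.0, 0.0, -1.0]]
wrist_force: [-0.3, -0.5, -2.9]
grip_width: 49.4
```

```bash
python3 - <<'E'
from ov import *
s=readout.sense();print(s['ee_pos'],s['wrist_force'],s['torque'],s['grip_width'])
crop(imaging.read_camera("scene"),"scene",250,450,60,240,4,"pics/p9.png",[])
crop(imaging.read_camera("top"),"top",120,320,200,350,4,"pics/p9t.png",[])
E
```

```text
[525.70418165 185.72323499 278.69526788] [-0.34095977 -0.5289109  -2.91600063] [-0.20960733  0.00731321  0.04435816] 49.4049361604886
```

View pics/p9.png

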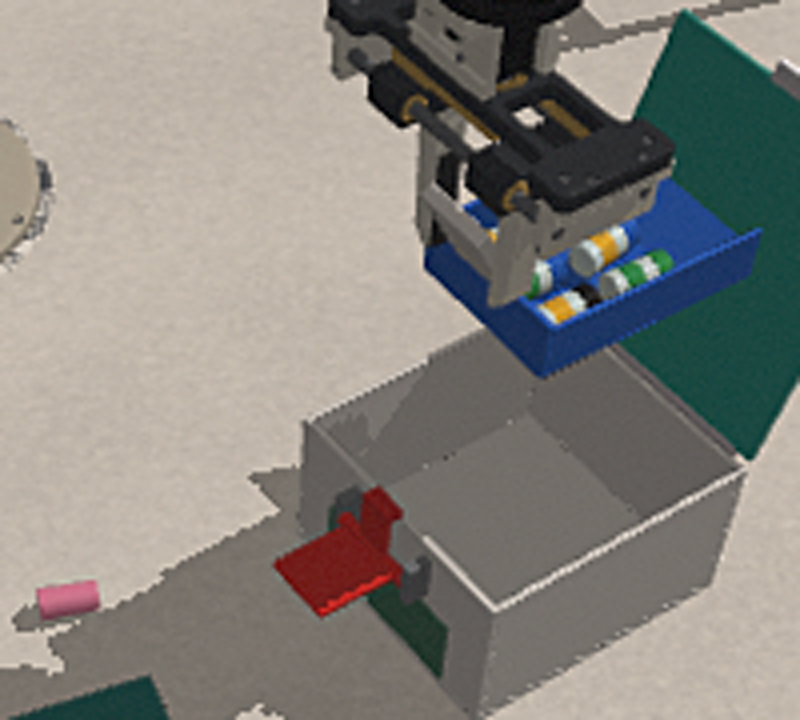

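View pics/p9t.png

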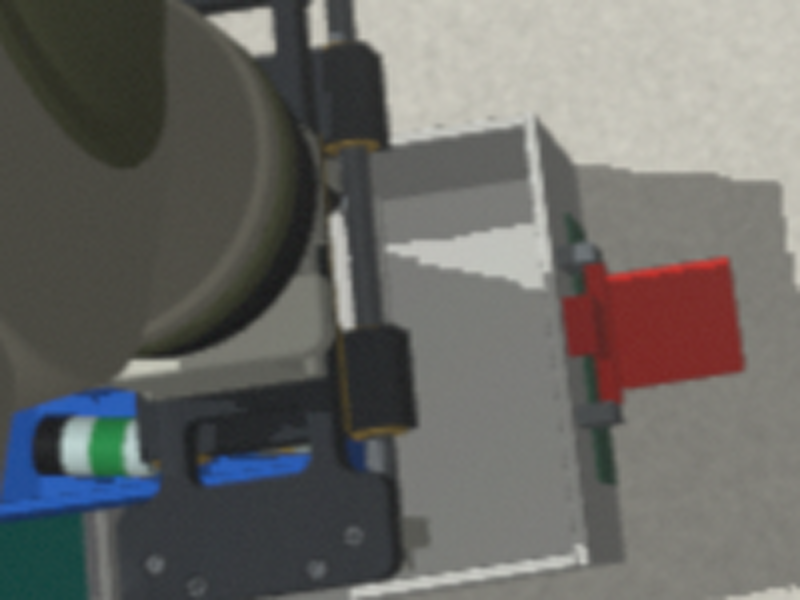

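The tray is over the bin mouth. Now I'll ease the grip in steps and let the tray pivot lip-down.

move_arm --commands '[[[0,0,0],0,1],[[0,0,0],0,1],[[0,0,0],0,1]]' --squeeze 35

```text
clock: 12.97
ee_pos: [525.5, 186.6, 278.6]
ee_rot: [[-0.146, 0.989, 0.0], [0.989, 0.146, -0.0], [-0.0, 0.0, -1.0]]
wrist_force: [-0.3, 0.1, -2.9]
grip_width: 49.9
```

move_arm --commands '[[[0,0,0],0,1],[[0,0,0],0,1],[[0,0,0],0,1]]' --squeeze 25

```text
clock: 13.22
ee_pos: [525.5, 186.5, 278.6]
ee_rot: [[-0.146, 0.989, 0.0], [0.989, 0.146, -0.0], [-0.0, -0.0, -1.0]]
wrist_force: [-0.4, 0.4, -3.1]
grip_width: 49.9
```

```bash
python3 - <<'E'
from ov import *
s=readout.sense();print(s['ee_pos'],s['wrist_force'],s['torque'],s['grip_width'])
crop(imaging.read_camera("scene"),"scene",250,450,60,240,4,"pics/p10.png",[])
E
```

```text
[525.53169212 186.53385198 278.61826757] [-0.35094936  0.36463682 -3.09038015] [-0.24615189 -0.00702703 -0.02516248] 49.87936326118012
```

View pics/p10.png

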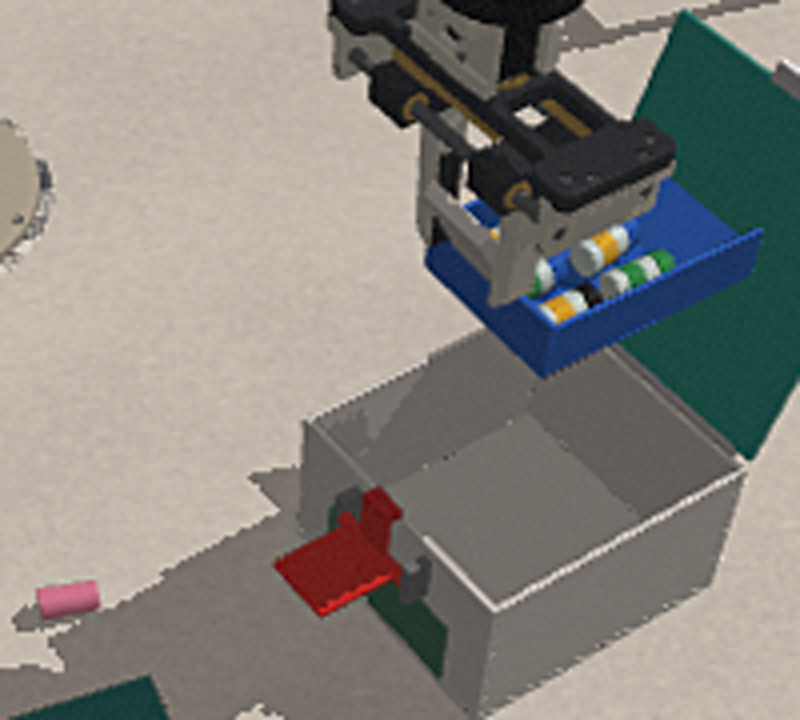

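move_arm --commands '[[[0,0,0],0,1],[[0,0,0],0,1],[[0,0,0],0,1]]' --squeeze 18

```text
clock: 13.52
ee_pos: [525.6, 186.6, 278.7]
ee_rot: [[-0.146, 0.989, 0.0], [0.989, 0.146, 0.0], [0.0, 0.0, -1.0]]
wrist_force: [0.2, 0.2, -2.2]
grip_width: 49.8
```

move_arm --commands '[[[0,0,0],0,1],[[0,0,0],0,1]]' --squeeze 13

```text
clock: 13.68
ee_pos: [525.5, 186.5, 278.6]
ee_rot: [[-0.146, 0.989, 0.0], [0.989, 0.146, -0.0], [-0.0, 0.0, -1.0]]
wrist_force: [-0.2, -0.8, -3.1]
grip_width: 49.7
```

```bash
python3 - <<'E'
from ov import *
s=readout.sense();print(s['ee_pos'],s['wrist_force'],s['torque'],s['grip_width'])
crop(imaging.read_camera("scene"),"scene",250,450,60,240,4,"pics/p11.png",[])
E
```

```text
[525.53468578 186.52421508 278.63195721] [-0.22576361 -0.80036711 -3.11593959] [-0.21866283  0.03415354  0.05451183] 49.6793740533561
```

View pics/p11.png

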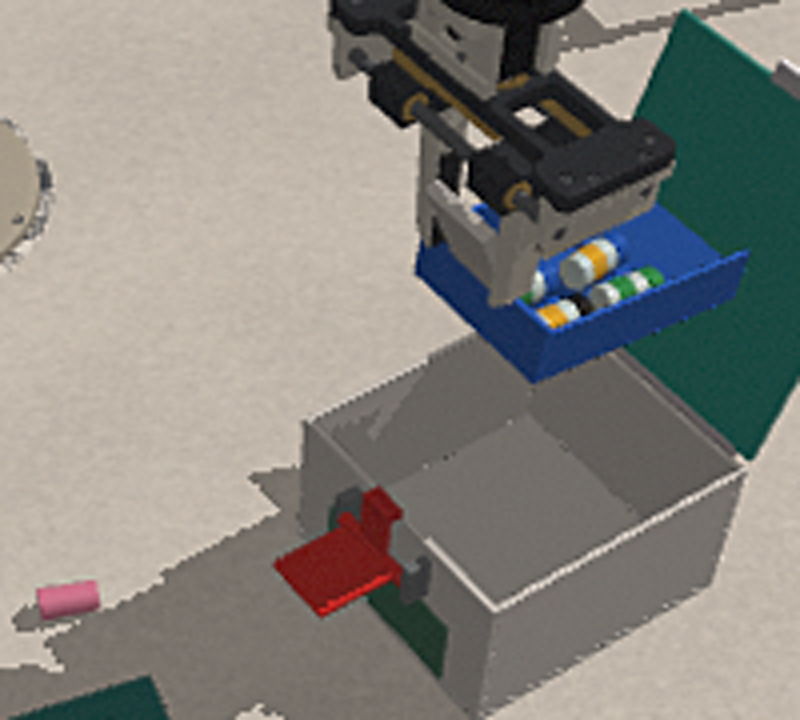

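It has started to pivot at 13 N. Continuing.

move_arm --commands '[[[0,0,0],0,1],[[0,0,0],0,1],[[0,0,0],0,1]]' --squeeze 12

```text
clock: 13.98
ee_pos: [525.6, 186.5, 278.6]
ee_rot: [[-0.146, 0.989, 0.0], [0.989, 0.146, 0.0], [-0.0, 0.0, -1.0]]
wrist_force: [-0.3, 0.1, -2.9]
grip_width: 49.8
```

```bash
python3 - <<'E'
from ov import *
s=readout.sense();print(s['ee_pos'],s['wrist_force'],s['torque'],s['grip_width'])
crop(imaging.read_camera("scene"),"scene",250,450,60,240,4,"pics/p12.png",[])
E
```

```text
[525.55557173 186.52502854 278.63888527] [-0.32119175  0.09110292 -2.92229068] [-0.24957185 -0.02871432  0.01407264] 49.783541195352264
```

View pics/p12.png

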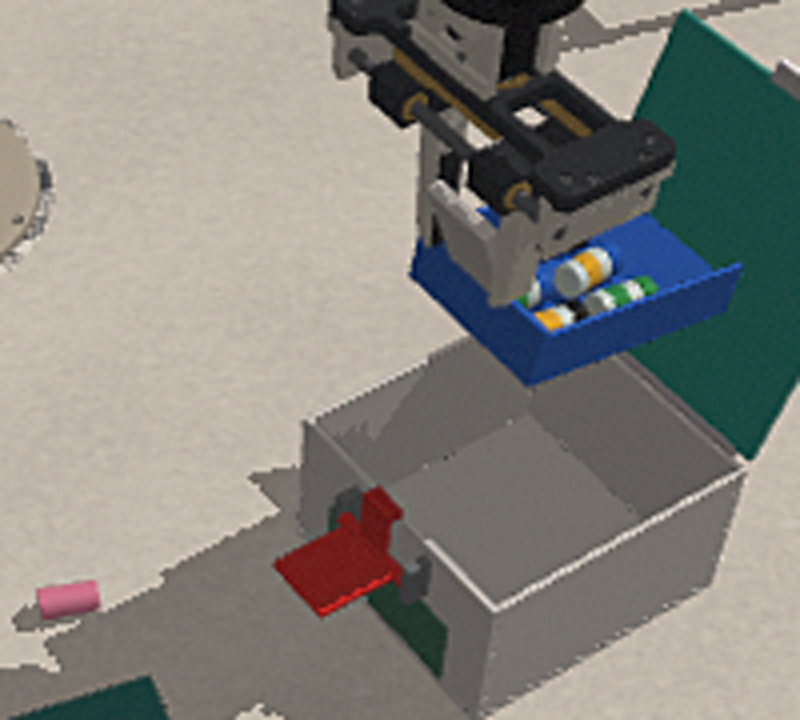

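move_arm --commands '[[[0,0,0],0,1],[[0,0,0],0,1],[[0,0,0],0,1],[[0,0,0],0,1]]' --squeeze 9

```text
clock: 14.37
ee_pos: [525.5, 186.5, 278.6]
ee_rot: [[-0.146, 0.989, -0.0], [0.989, 0.146, -0.0], [-0.0, -0.0, -1.0]]
wrist_force: [0.2, 0.3, -3.8]
grip_width: 49.6
```

```bash
python3 - <<'E'
from ov import *
s=readout.sense();print(s['ee_pos'],s['wrist_force'],s['torque'],s['grip_width'])
crop(imaging.read_camera("scene"),"scene",250,450,60,240,4,"pics/p13.png",[])
E
```

```text
[525.52695519 186.45966289 278.61919965] [ 0.15143738  0.31651589 -3.77265907] [-0.24524169 -0.00199834 -0.03801629] 49.62007394353662
```

View pics/p13.png

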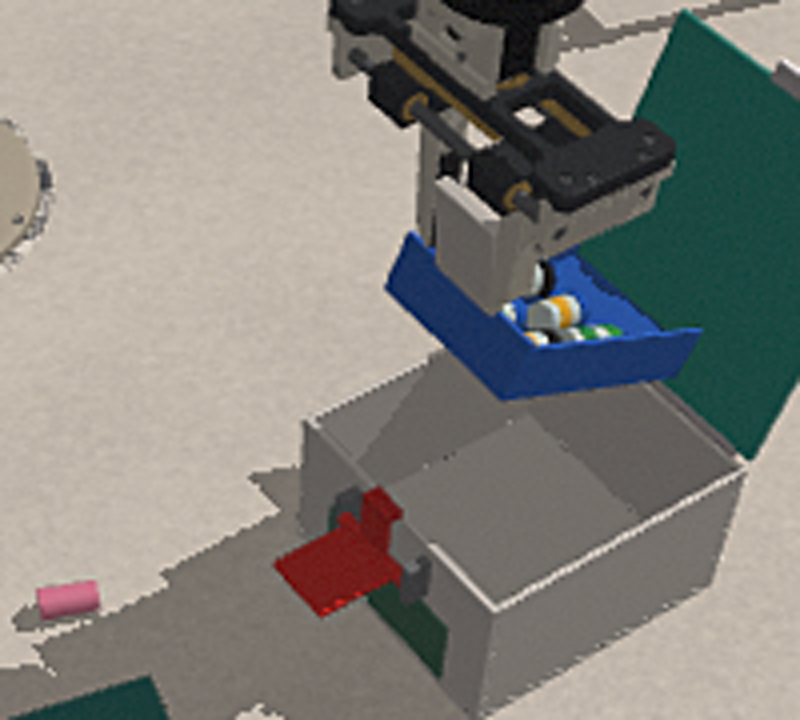

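move_arm --commands '[[[0,0,0],0,1],[[0,0,0],0,1],[[0,0,0],0,1],[[0,0,0],0,1],[[0,0,0],0,1]]' --squeeze 7.5

```text
clock: 14.83
ee_pos: [525.5, 186.6, 278.7]
ee_rot: [[-0.146, 0.989, 0.0], [0.989, 0.146, 0.0], [0.0, 0.0, -1.0]]
wrist_force: [-0.2, 0.0, -2.0]
grip_width: 49.6
```

```bash
python3 - <<'E'
from ov import *
s=readout.sense();print(s['ee_pos'],s['wrist_force'],s['torque'],s['grip_width'])
crop(imaging.read_camera("scene"),"scene",250,450,60,240,4,"pics/p14.png",[])
E
```

```text
[525.54264049 186.55872689 278.65268977] [-0.16083249  0.02618138 -1.96445262] [-0.1583927   0.0794778   0.00019691] 49.623815545844316
```

View pics/p14.png

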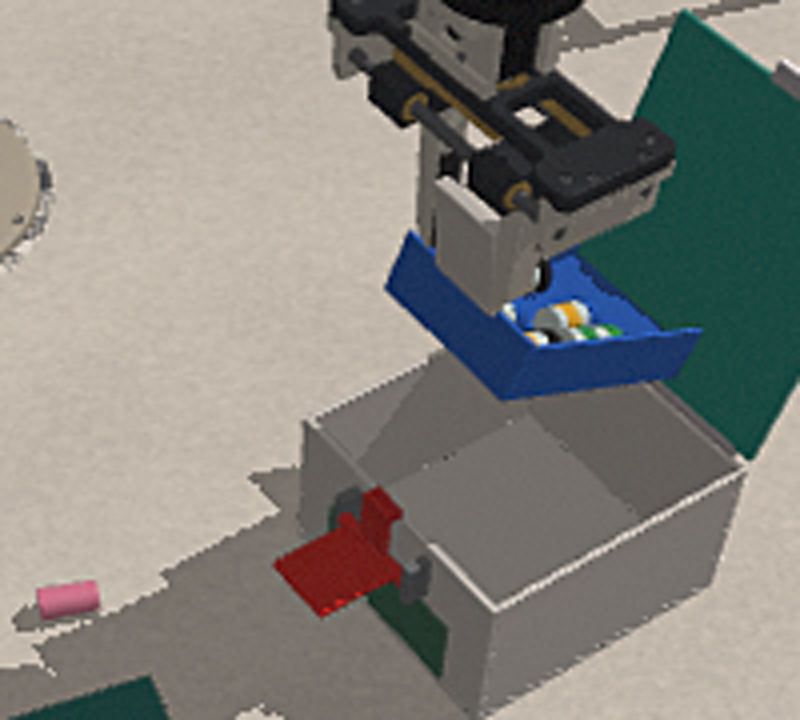

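move_arm --commands '[[[0,0,0],0,1],[[0,0,0],0,1],[[0,0,0],0,1],[[0,0,0],0,1]]' --squeeze 5.5

```text
clock: 15.22
ee_pos: [525.6, 186.5, 278.6]
ee_rot: [[-0.146, 0.989, 0.0], [0.989, 0.146, -0.0], [-0.0, 0.0, -1.0]]
wrist_force: [-0.5, -0.1, -1.8]
grip_width: 50.1
```

```bash
python3 - <<'E'
from ov import *
s=readout.sense();print(s['ee_pos'],s['wrist_force'],s['torque'],s['grip_width'])
crop(imaging.read_camera("scene"),"scene",250,450,60,240,4,"pics/p15.png",[])
E
```

```text
[525.56884513 186.46638839 278.6255911 ] [-0.45106475 -0.05076265 -1.83046915] [-0.17358819  0.0423721  -0.02171656] 50.05843587911798
```

View pics/p15.png

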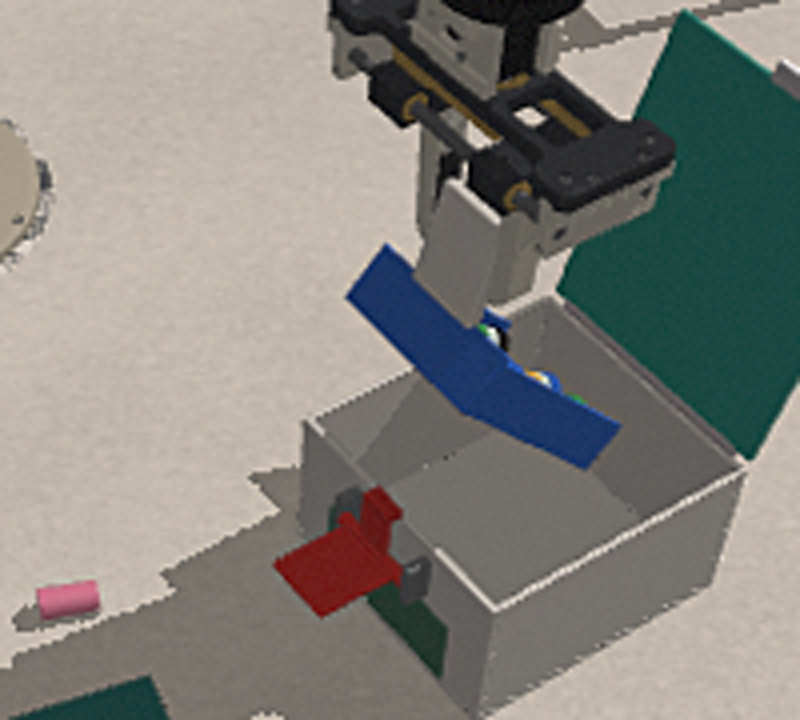

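move_arm --commands '[[[0,0,0],0,1],[[0,0,0],0,1],[[0,0,0],0,1],[[0,0,0],0,1]]' --squeeze 5.5

```text
clock: 15.6
ee_pos: [525.6, 186.6, 278.7]
ee_rot: [[-0.146, 0.989, 0.0], [0.989, 0.146, 0.0], [0.0, 0.0, -1.0]]
wrist_force: [-0.5, -0.9, -2.1]
grip_width: 49.8
```

```bash
python3 - <<'E'
from ov import *
s=readout.sense();print(s['ee_pos'],s['wrist_force'],s['torque'],s['grip_width'])
crop(imaging.read_camera("scene"),"scene",250,450,60,240,4,"pics/p16.png",[])
E
```

```text
[525.61272121 186.59219365 278.72406321] [-0.52879085 -0.93732339 -2.06412646] [-0.04521227  0.08670472 -0.0242451 ] 49.79311060501257
```

View pics/p16.png

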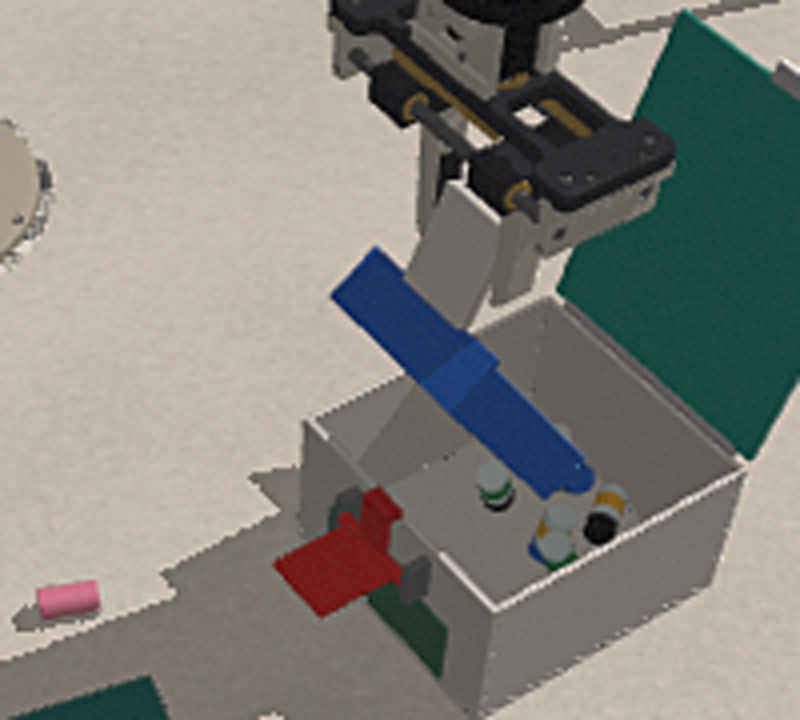

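The tray is at roughly 65° and the vials are tumbling into the bin (crop 495,485 to 600,510). Pausing briefly, then checking.

move_arm --commands '[[[0,0,0],0,1],[[0,0,0],0,1],[[0,0,0],0,1],[[0,0,0],0,1],[[0,0,0],0,1],[[0,0,0],0,1]]' --squeeze 9

```text
clock: 16.15
ee_pos: [525.5, 186.5, 278.6]
ee_rot: [[-0.146, 0.989, 0.0], [0.989, 0.146, -0.0], [-0.0, 0.0, -1.0]]
wrist_force: [-0.3, -1.1, -2.0]
grip_width: 49.7
```

```bash
python3 - <<'E'
from ov import *
s=readout.sense();print(s['ee_pos'],s['wrist_force'],s['torque'],s['grip_width'])
crop(imaging.read_camera("scene"),"scene",250,450,60,240,4,"pics/p17.png",[])
crop(imaging.read_camera("top"),"top",120,320,200,350,4,"pics/p17t.png",[])
E
```

```text
[525.54098171 186.53423916 278.64673266] [-0.29414423 -1.09276759 -2.00713712] [-0.09888329  0.0051573  -0.04432054] 49.740728405844614
```

View pics/p17.png

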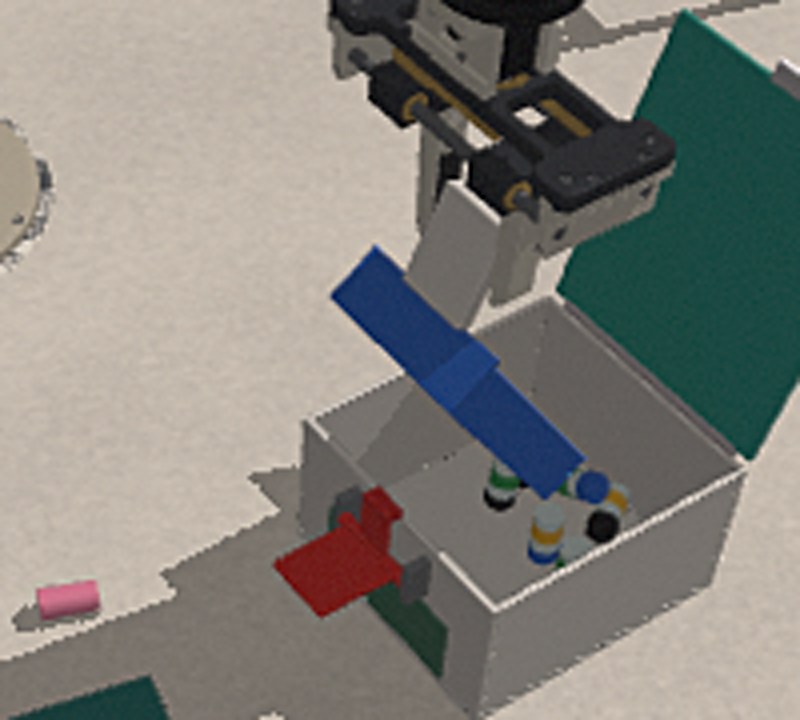

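View pics/p17t.png

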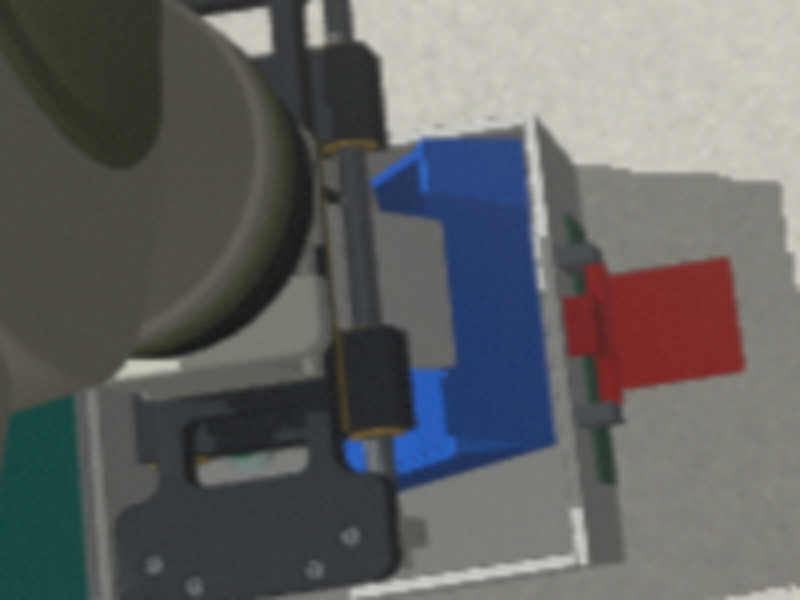

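Vials are in the bin, but the tray hides some of them. Lifting straight up over the bin to count.

move_arm --commands '[[[0,0,-0.005],0,1],[[0,0,-0.015],0,1],[[0,0,-0.02],0,1],[[0,0,-0.02],0,1],[[0,0,-0.02],0,1],[[0,0,-0.015],0,1],[[0,0,-0.005],0,1],[[0,0,0],0,1]]' --squeeze 30

```text
clock: 16.92
ee_pos: [526.0, 186.6, 380.0]
ee_rot: [[-0.146, 0.989, 0.002], [0.989, 0.146, 0.001], [0.001, 0.002, -1.0]]
wrist_force: [0.4, -0.5, -2.8]
grip_width: 49.7
```

```bash
python3 - <<'E'
from ov import *
s=readout.sense();print(s['ee_pos'],s['wrist_force'],s['torque'],s['grip_width'])
crop(imaging.read_camera("scene"),"scene",250,450,60,240,4,"pics/p18.png",[])
E
```

```text
[525.9880908  186.63360279 379.97826436] [ 0.3697633  -0.45376036 -2.82824195] [-0.05068509  0.0998448  -0.03757311] 49.658787256392216
```

View pics/p18.png

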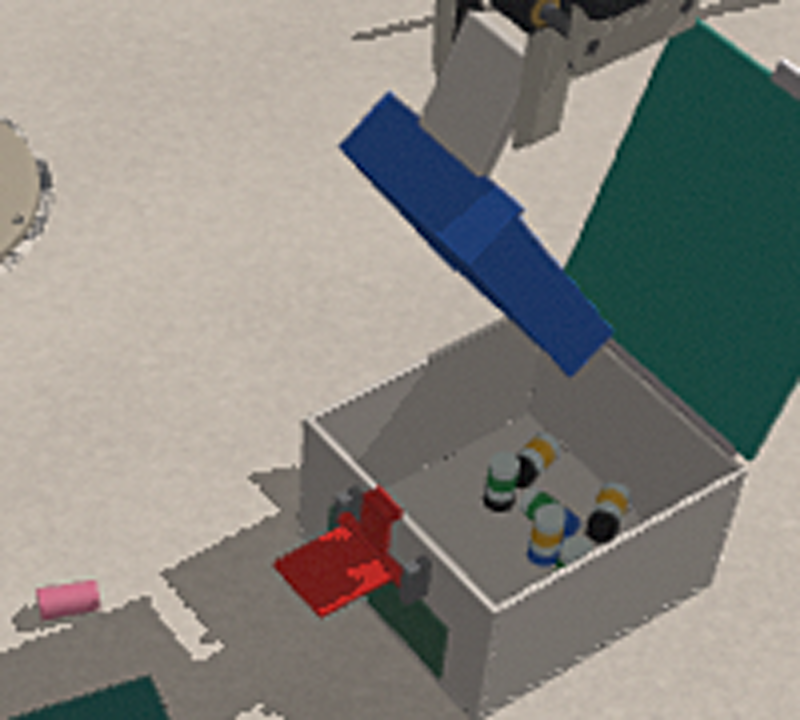

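All six vials are in the bin: (535,460), (500,480), (550,510), (547,535), (605,515) and (575,555) in the crop. Now I'll measure the tray's tilt so I can plan the set-down.

```bash
cat > tilt.py <<'E'
from ov import *
s=readout.sense(); tc,R=s['ee_pos'],s['ee_rot']; piv=tc-19*R[:,2]; ax=R[:,0]*[1,1,0]; ax/=np.linalg.norm(ax); up=np.array([0,0,1.]); yy=np.cross(up,ax)
pl=np.array([-83.5,0,64.7])
def TW(L,th,pl=pl):
    d=np.atleast_2d(np.array(L,float))-pl; c,sn=np.cos(th),np.sin(th)
    return piv+np.outer(d[:,0]*c+d[:,2]*sn,ax)+np.outer(d[:,1],yy)+np.outer(-d[:,0]*sn+d[:,2]*c,up)
def ovl(n,x0,x1,y0,y1,k,ths,f,im0=None,pl=pl):
    im0=imaging.read_camera(n) if im0 is None else im0
    im=cv2.resize(im0[y0:y1,x0:x1],None,fx=k,fy=k,interpolation=cv2.INTER_CUBIC)[:,:,::-1].copy()
    for th,col in ths:
        for L in TR[:2]+TR[3:4]:
            q=((proj(n,TW(L,np.radians(th),pl))-[x0,y0]+.5)*k-.5).round().astype(int); cv2.polylines(im,[q.reshape(-1,1,2)],True,col,1)
    cv2.imwrite(f,im)
E
python3 - <<'E'
from tilt import *
ovl("scene",250,450,60,240,4,[(60,(255,255,0)),(70,(0,255,0))],"pics/p19.png")
E
```

```text
(no output)
```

View pics/p19.png

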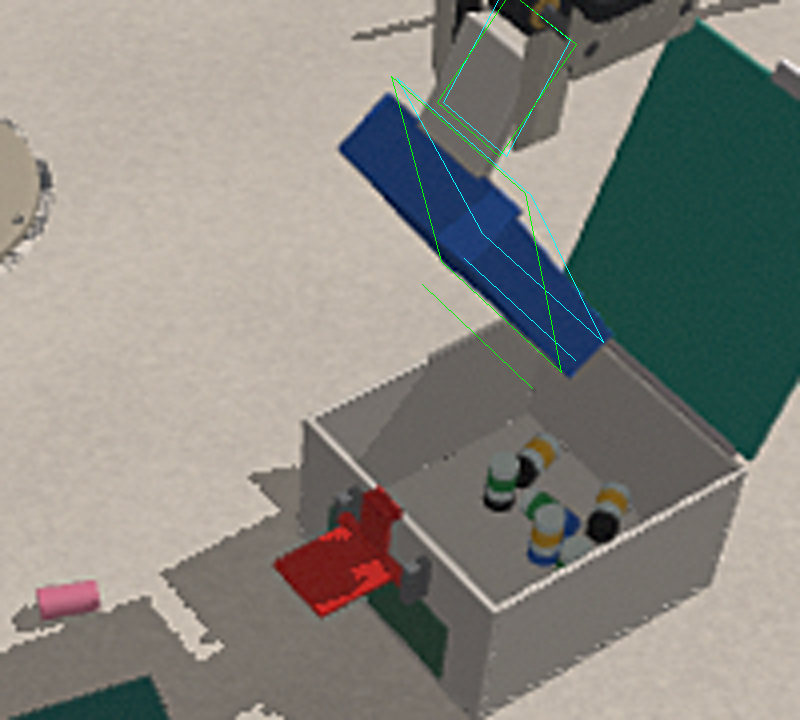

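```bash
cat > fitt.py <<'E'
from tilt import *
from scipy.optimize import least_squares
def fit(obs,x0,y0,k):
    L=[o[0] for o in obs]; uv=(np.array([o[1] for o in obs])+.5)/k-.5+[x0,y0]
    f=lambda p:(proj("scene",TW(L,p[0],np.array([p[1],p[3],p[2]])))-uv).ravel()
    r=least_squares(f,[1.,-83,64,0],x_scale=[.1,10,10,10]); print(np.degrees(r.x[0]),r.x[1:],np.round(r.fun,1)); return r.x
E
python3 - <<'E'
from fitt import *
p=fit([((83.5,-54,34),(610,333)),((83.5,-54,13),(572,377)),((-69,-54,38),(490,180)),((-69,-54,0),(440,240)),((-69,54,38),(388,95)),((-69,54,0),(340,147))],250,60,4)
g=np.array([-86,69.]);u=np.array([-.5,.866]);n=np.array([.866,.5]);d=np.array([p[1],p[2]])-g;print("along",d@u,"across",d@n)
ovl("scene",250,450,60,240,4,[(np.degrees(p[0]),(255,255,0))],"pics/p20.png",pl=np.array([p[1],p[3],p[2]]))
E
```

```text
56.731983271513876 [-100.36150499   70.50881164  -19.75878805] [-4.  -0.5 -1.2 -4.7  5.   4.8  3.8  3.9 -1.9 -2.4 -2.7 -1.9]
along 8.487383378160764 across -11.682657501405592
```

View pics/p20.png

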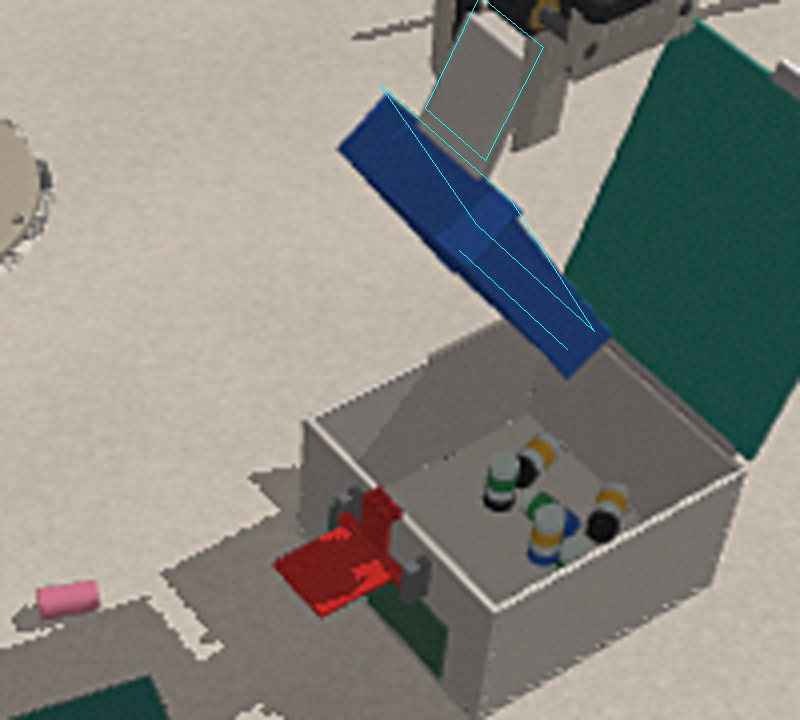

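```bash
python3 - <<'E'
from fitt import *
p=fit([((83.5,-54,34),(610,333)),((83.5,-54,13),(572,377)),((-69,-54,38),(522,208)),((-69,-54,0),(460,268)),((-69,54,38),(388,95)),((-69,54,0),(340,147))],250,60,4)
g=np.array([-86,69.]);u=np.array([-.5,.866]);n=np.array([.866,.5]);d=np.array([p[1],p[2]])-g;print("along",d@u,"across",d@n)
ovl("scene",250,450,60,240,4,[(np.degrees(p[0]),(255,255,0))],"pics/p21.png",pl=np.array([p[1],p[3],p[2]]))
E
```

```text
56.58558199979402 [-91.39741586  71.95328273  -5.35555704] [-1.3  2.1  1.4 -2.1 -0.4  0.3  1.2 -0.3  0.1 -0.4 -0.9  0.4]
along 5.256250779513867 across -3.197520770499664
```

View pics/p21.png

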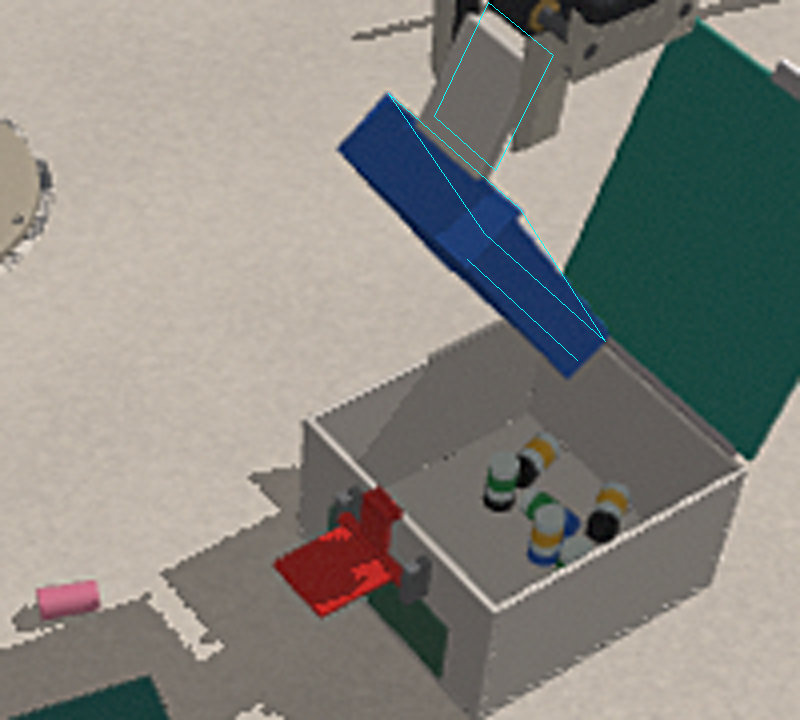

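The tray is tipped about 57°, gripped near the middle of the handle. To set it down, I'll drag the lip back along the mat while lowering, so the tray pivots flat. Going back over the mat first.

move_arm --commands '[[[-0.006,0.0006,0],0,1],[[-0.014,0.0014,0],0,1],[[-0.024,0.0024,0],0,1],[[-0.03,0.003,0],0,1],[[-0.034,0.0034,0],0,1],[[-0.034,0.0034,0],0,1],[[-0.034,0.0034,0],0,1],[[-0.034,0.0034,0],0,1],[[-0.03,0.003,0],0,1],[[-0.024,0.0024,0],0,1]]' --squeeze 40

```text
clock: 17.95
ee_pos: [590.0, -74.3, 378.0]
ee_rot: [[-0.143, 0.99, -0.001], [0.99, 0.143, -0.001], [-0.001, -0.001, -1.0]]
wrist_force: [0.5, 0.2, -1.7]
grip_width: 49.8
```

move_arm --commands '[[[-0.014,0.0014,0.005],1,1],[[-0.006,0.0006,0.015],3,1],[[0,0,0.025],4,1],[[0,0,0.03],3,1],[[0,0,0.03],1.3,1],[[0,0,0.025],0,1],[[0,0,0.015],0,1],[[0,0,0.005],0,1],[[0,0,0],0,1]]'

```text
clock: 18.7
ee_pos: [594.1, -89.8, 226.9]
ee_rot: [[0.069, 0.998, -0.003], [0.998, -0.069, 0.0], [-0.0, -0.003, -1.0]]
wrist_force: [0.9, -0.0, -1.4]
grip_width: 49.6
```

```bash
python3 - <<'E'
from tilt import *
print(s['ee_pos'],s['ee_rot'][:,0],s['wrist_force'],s['torque'],s['grip_width'])
cv2.imwrite("pics/p22f.png",imaging.read_camera("scene")[:,:,::-1])
ovl("scene",165,345,150,300,4,[(57,(255,255,0))],"pics/p22.png",pl=np.array([-90,0,72.]))
E
```

```text
[594.07167803 -89.82266525 226.94697593] [ 6.85191996e-02  9.97649787e-01 -1.49973058e-04] [ 0.86665926 -0.02578309 -1.40286591] [-0.03015904  0.05479204  0.00119989] 49.5588538524236
```

View pics/p22.png

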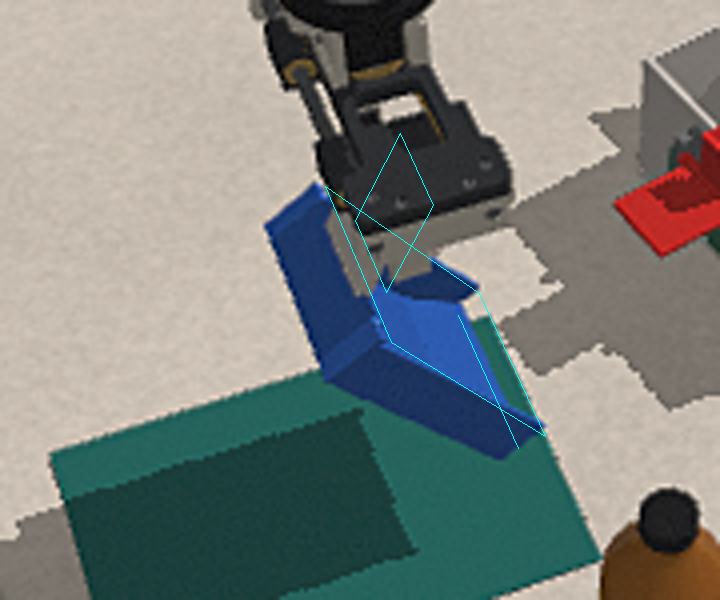

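move_arm --commands '[[[0,0,0.005],0,1],[[0,0,0.012],0,1],[[0,0,0.015],0,1],[[0,0,0.015],0,1],[[0,0,0.01],0,1],[[0,0,0.004],0,1],[[0,0,0.002],0,1],[[0,0,0.002],0,1],[[0,0,0],0,1]]' --squeeze 20

```text
clock: 19.55
ee_pos: [595.1, -90.4, 163.8]
ee_rot: [[0.069, 0.998, 0.001], [0.998, -0.069, -0.0], [-0.0, 0.001, -1.0]]
wrist_force: [0.3, 0.5, -1.9]
grip_width: 49.8
```

```bash
python3 - <<'E'
from tilt import *
print(s['ee_pos'],s['wrist_force'],s['torque'],s['grip_width'])
ovl("scene",165,345,180,330,4,[(57,(255,255,0))],"pics/p23.png",pl=np.array([-90,0,72.]))
E
```

```text
[595.14518692 -90.43109553 163.80439661] [ 0.28916024  0.49425322 -1.91311473] [-0.0378892   0.04664027 -0.02159553] 49.82624199176667
```

View pics/p23.png

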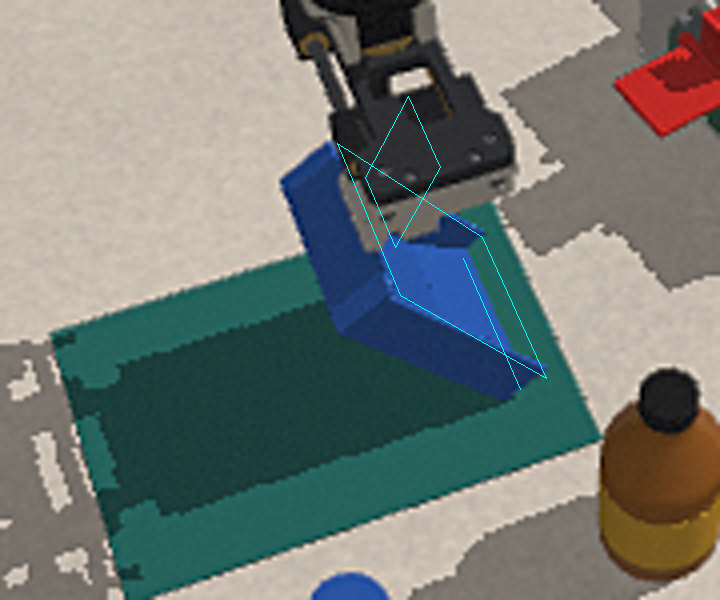

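The lip is nearly at the mat. Starting the backward arc with a light grip.

move_arm --commands '[[[0,0,0.002],0,1],[[-0.003,0,0.002],0,1],[[-0.005,0,0.002],0,1],[[-0.006,0,0.0025],0,1],[[-0.006,0,0.0025],0,1],[[-0.006,0,0.0025],0,1],[[-0.007,0,0.003],0,1],[[-0.007,0,0.003],0,1]]' --squeeze 8

```text
clock: 20.27
ee_pos: [592.5, -131.8, 144.6]
ee_rot: [[0.069, 0.998, 0.002], [0.998, -0.069, -0.001], [-0.001, 0.002, -1.0]]
wrist_force: [-0.4, -2.1, 2.4]
grip_width: 49.7
```

```bash
python3 - <<'E'
from tilt import *
print(s['ee_pos'],s['wrist_force'],s['torque'],s['grip_width'])
ovl("scene",165,345,180,330,4,[(47,(255,255,0))],"pics/p24.png",pl=np.array([-90,0,72.]))
E
```

```text
[ 592.52789237 -131.84010083  144.59067181] [-0.39180409 -2.05261358  2.40403888] [-0.26054968  0.05198121 -0.04518272] 49.71270245193219
```

View pics/p24.png

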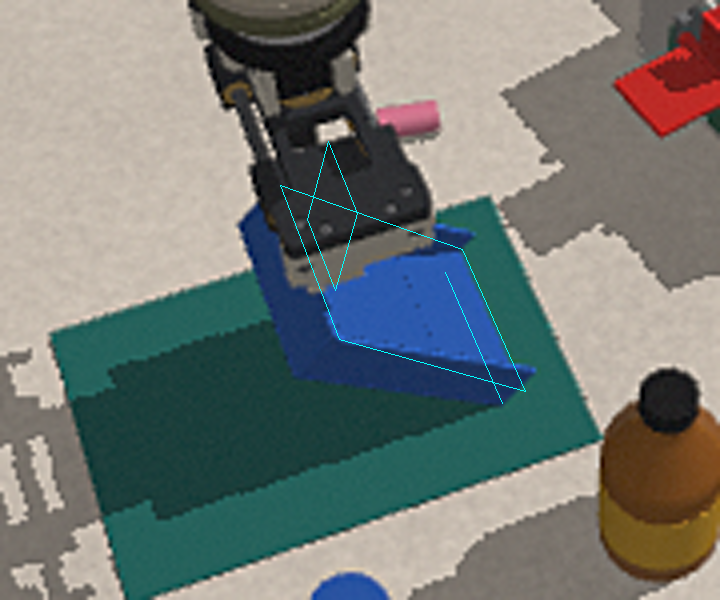

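It is working: the tray has turned to about 43° with only a few N of force. Continuing the arc.

move_arm --commands '[[[-0.007,0,0.0022],0,1],[[-0.007,0,0.0025],0,1],[[-0.007,0,0.003],0,1],[[-0.0065,0,0.0035],0,1],[[-0.0065,0,0.004],0,1],[[-0.0065,0,0.004],0,1],[[-0.0065,0,0.004],0,1],[[-0.006,0,0.004],0,1]]'

```text
clock: 20.98
ee_pos: [588.4, -183.8, 116.4]
ee_rot: [[0.069, 0.998, -0.0], [0.998, -0.069, 0.0], [0.0, -0.0, -1.0]]
wrist_force: [0.1, 0.3, -1.1]
grip_width: 50.1
```

```bash
python3 - <<'E'
from tilt import *
print(s['ee_pos'],s['wrist_force'],s['torque'],s['grip_width'])
ovl("scene",165,345,180,330,4,[(30,(255,255,0))],"pics/p25.png",pl=np.array([-90,0,72.]))
E
```

```text
[ 588.38062404 -183.7729318   116.39058633] [ 0.13273402  0.26626605 -1.10493569] [ 0.13917305  0.07675213 -0.00365354] 50.11395734364454
```

View pics/p25.png

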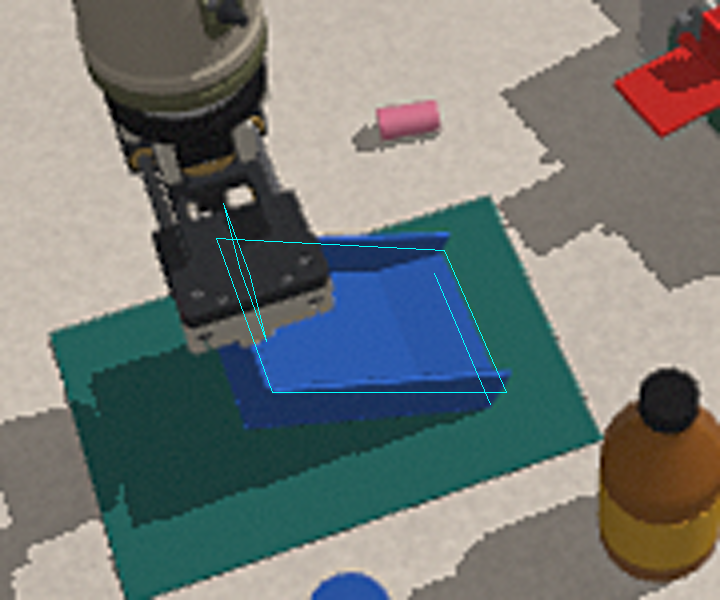

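move_arm --commands '[[[-0.0055,0,0.004],0,1],[[-0.0055,0,0.004],0,1],[[-0.0055,0,0.004],0,1],[[-0.0055,0,0.004],0,1],[[-0.005,0,0.004],0,1],[[-0.004,0,0.0045],0,1],[[-0.004,0,0.0045],0,1],[[-0.004,0,0.0045],0,1],[[-0.003,0,0.004],0,1]]'

```text
clock: 21.78
ee_pos: [585.6, -225.5, 78.9]
ee_rot: [[0.069, 0.998, -0.0], [0.998, -0.069, -0.0], [-0.0, -0.0, -1.0]]
wrist_force: [1.1, 0.9, -1.1]
grip_width: 49.8
```

```bash
python3 - <<'E'
from tilt import *
print(s['ee_pos'],s['wrist_force'],s['torque'],s['grip_width'])
ovl("scene",165,345,180,330,4,[(10,(255,255,0))],"pics/p26.png",pl=np.array([-90,0,72.]))
E
```

```text
[ 585.59818042 -225.50052729   78.91488269] [ 1.09508918  0.93180741 -1.077611  ] [0.17850314 0.02065737 0.02253696] 49.79620621688446
```

View pics/p26.png

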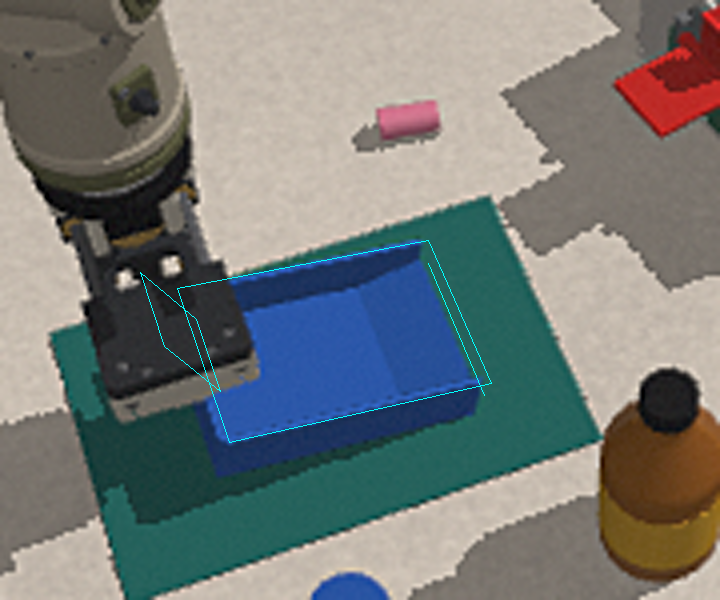

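move_arm --commands '[[[-0.003,0,0.004],0,1],[[-0.003,0,0.004],0,1],[[-0.002,0,0.004],0,1],[[-0.002,0,0.003],0,1],[[-0.001,0,0.003],0,1],[[0,0,0],0,1]]'

```text
clock: 22.33
ee_pos: [584.7, -236.5, 60.9]
ee_rot: [[0.069, 0.998, -0.0], [0.998, -0.069, -0.0], [-0.0, -0.0, -1.0]]
wrist_force: [0.6, -0.5, -1.4]
grip_width: 50.2
```

```bash
python3 - <<'E'
from tilt import *
print(s['ee_pos'],s['wrist_force'],s['torque'],s['grip_width'])
ovl("scene",165,345,180,330,4,[(0,(255,255,0))],"pics/p27.png",pl=np.array([-90,0,72.]))
E
```

```text
[ 584.74357833 -236.47888522   60.89465806] [ 0.60915629 -0.45552413 -1.4116631 ] [-0.11894169  0.05224264 -0.02532163] 50.23045018752251
```

View pics/p27.png

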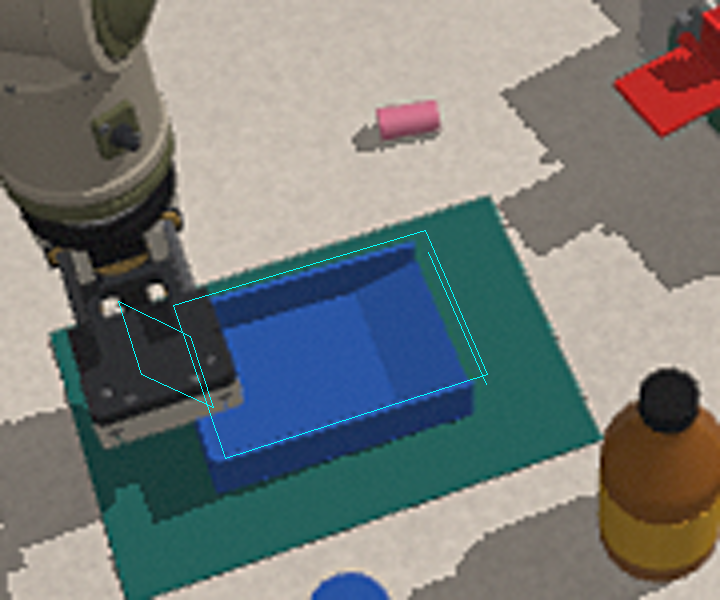

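move_arm --commands '[[[-0.001,0,0.002],0,1],[[-0.001,0,0.002],0,1],[[0,0,0.002],0,1],[[0,0,0],0,1]]'

```text
clock: 22.72
ee_pos: [584.8, -238.1, 55.2]
ee_rot: [[0.069, 0.998, 0.0], [0.998, -0.069, -0.0], [-0.0, 0.0, -1.0]]
wrist_force: [0.0, -1.1, -0.5]
grip_width: 50.1
```

move_arm --commands '[[[0,0,0.002],0,1],[[0,0,0.002],0,1],[[0,0,0],0,1]]'

```text
clock: 22.97
ee_pos: [585.0, -238.2, 51.6]
ee_rot: [[0.068, 0.998, 0.001], [0.998, -0.068, -0.0], [-0.0, 0.001, -1.0]]
wrist_force: [0.4, 0.0, 2.6]
grip_width: 50.0
```

```bash
python3 - <<'E'
from tilt import *
print(s['ee_pos'],s['wrist_force'],s['torque'],s['grip_width'])
ovl("scene",165,345,180,330,4,[(0,(255,255,0))],"pics/p28.png",pl=np.array([-90,0,72.]))
E
```

```text
[ 584.99736426 -238.19075402   51.57237209] [0.42105971 0.00478964 2.55202032] [-0.26334966  0.2177929   0.06194849] 49.951048500161725
```

View pics/p28.png

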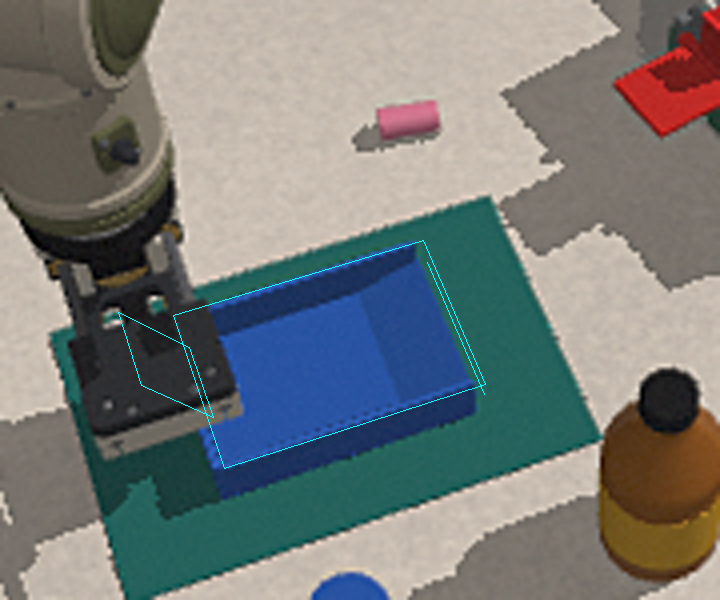

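Contact felt (wrist force +2.6 N) and the tray looks flat. One more millimetre, then open slowly.

move_arm --commands '[[[0,0,0.0015],0,1],[[0,0,0],0,1],[[0,0,0],0,0.0],[[0,0,0],0,-0.5],[[0,0,0],0,-1],[[0,0,0],0,-1],[[0,0,0],0,-1],[[0,0,0],0,-1]]'

```text
clock: 23.68
ee_pos: [584.7, -237.8, 49.8]
ee_rot: [[0.068, 0.998, -0.0], [0.998, -0.068, 0.0], [0.0, -0.0, -1.0]]
wrist_force: [-0.2, 0.1, 0.6]
grip_width: 79.2
```

move_arm --commands '[[[0,0,-0.005],0,-1],[[0,0,-0.015],0,-1],[[0,0,-0.025],0,-1],[[0,0,-0.035],0,-1],[[0,0,-0.04],0,-1],[[0,0,-0.04],0,-1],[[0,0,-0.03],0,-1]]'

```text
clock: 24.27
ee_pos: [585.0, -238.4, 243.6]
ee_rot: [[0.069, 0.998, 0.002], [0.998, -0.069, -0.001], [-0.001, 0.002, -1.0]]
wrist_force: [0.8, -0.5, -0.4]
grip_width: 93.1
```

move_arm --commands '[[[-0.03,-0.015,0],0,-1],[[-0.03,-0.015,0],0,-1],[[-0.03,-0.015,0],0,-1],[[-0.03,-0.015,0],0,-1],[[0,0,0],0,-1],[[0,0,0],0,-1]]'

```text
clock: 24.77
ee_pos: [515.1, -355.7, 240.5]
ee_rot: [[0.073, 0.997, 0.0], [0.997, -0.073, -0.001], [-0.001, 0.0, -1.0]]
wrist_force: [0.5, 0.2, -0.2]
grip_width: 92.9
```

```bash
python3 - <<'E'
from tilt import *
print(s['ee_pos'],s['wrist_force'],s['grip_width'])
im=imaging.read_camera("scene");cv2.imwrite("pics/p29.png",im[:,:,::-1])
crop(im,"scene",165,325,220,340,5,"pics/p29c.png",[])
crop(im,"scene",250,450,60,240,4,"pics/p29b.png",[])
cv2.imwrite("pics/p29t.png",imaging.read_camera("top")[:,:,::-1])
E
```

```text
[ 515.12556153 -355.66839703  240.5075617 ] [ 0.46771073  0.16576099 -0.18718831] 92.8656045748669
```

View pics/p29.png

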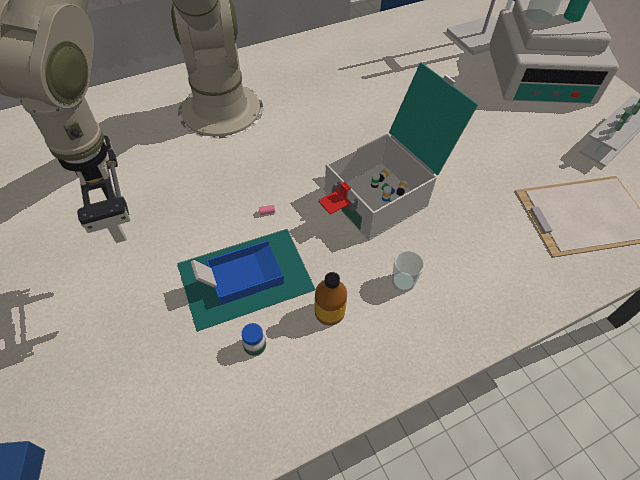

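View pics/p29c.png

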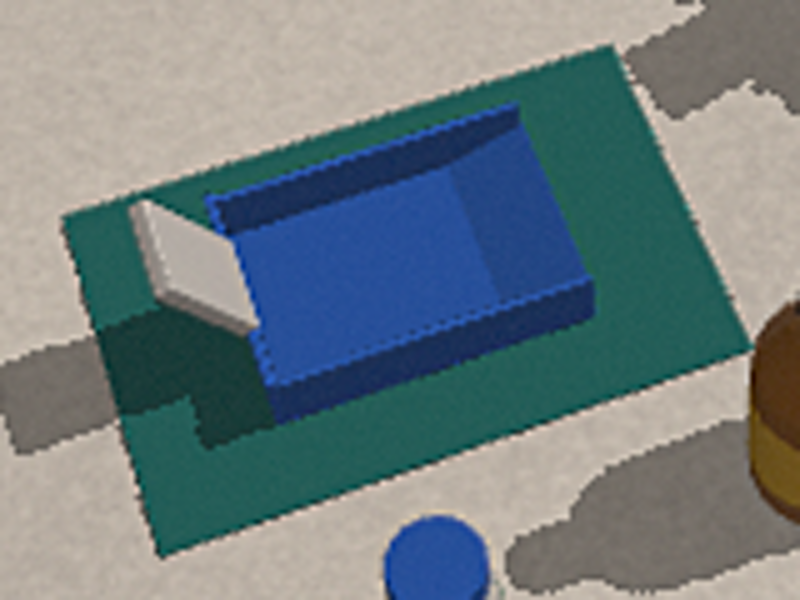

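View pics/p29b.png

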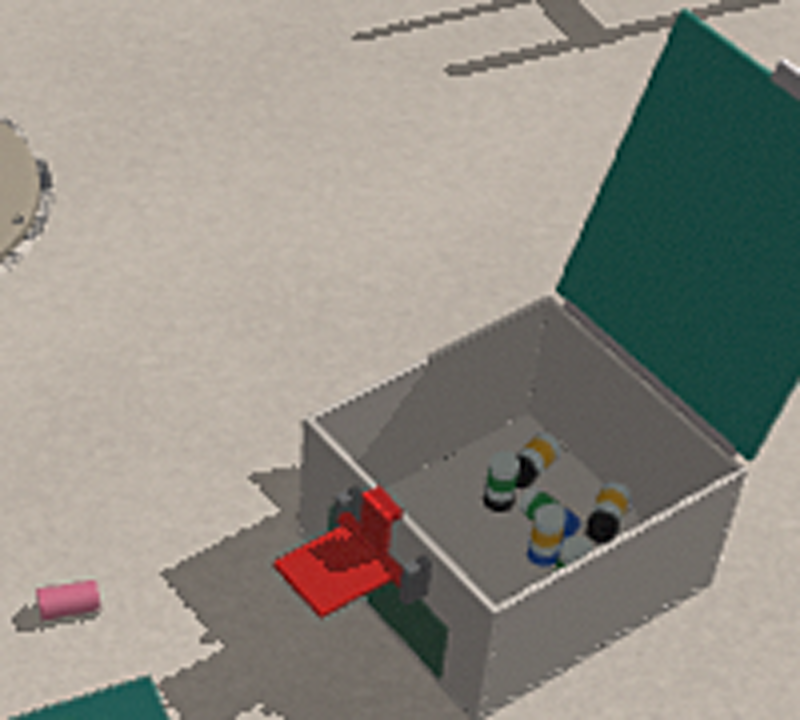

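View pics/p29t.png

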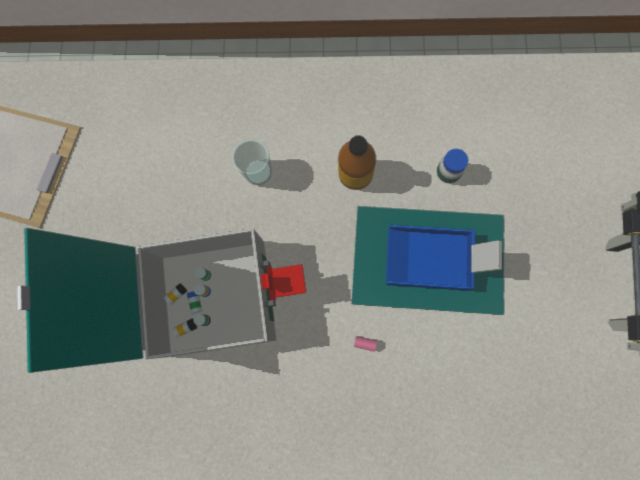

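The top view shows six vials on the bin floor: (202,274), (177,293), (203,291), (195,305), (187,327) and (202,320). The lid is open, the empty tray is flat near the mat's centre, and the bottle, beaker and jar are where they were. The arm is clear, so I'm handing in.

```bash
python3 - <<'E'
from station import job
print(job.close_job())
E
```

```text
the job is handed in; nothing more can be done
None
```

I pressed the paddle, the lid popped open, and all six vials are in the bin. The empty tray is back on the mat. I handed the job in at about 25 s of the 64 s allowed; no verdict was reported.

**How it went:** The moves can turn only about the vertical tool axis, so I could not grip the handle leaning 30 degrees as its description suggests. I pinched it across its 50 mm width instead. Over the bin I eased the squeeze from 60 N to about 5.5 N, and the tray pivoted lip-down to about 57 degrees in the fingers. To set it down, I drew the lip back along the mat while lowering until the tray lay flat, then opened the fingers and backed away.

**Last checks, from both cameras:**
- **Vials:** six are visible on the bin floor, below the rim.
- **Lid:** it stands open.
- **Tray:** it is empty and looks flat and upright, roughly 10–15 mm from the mat's centre by eye. I did not fit its final pose numerically.
- **Bottle, beaker and jar:** they appear where they started.
- **Arm:** it is clear of everything.

**Disagreements:** The first tilt fits put the handle about 10 mm off, because the handle had slid in the light grip. I allowed for that in the set-down. The paddle's outer edge was about 11 mm nearer the bin than I had assumed. I pressed at the stated point, and it worked.

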